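# Seat a die set in the bench press and press its punch

### The arm

A 7-joint arm with a two-finger parallel gripper is mounted at the origin on the work surface. World frame = base frame: x ahead of the robot, y to its left, z up, the work surface at z = 0. Lengths are in m, angles in rad, forces in N, time in s.
With the tool pointing down it reaches from about 0.425 to 0.925 m from the base axis. Payload 6.8 kg.
Tool frame: the origin (TCP) lies at the very end of the fingers, on their centre line; the grasp point (between the pads) lies 19 mm behind it (grip_point_offset is the distance from the TCP to the grasp point, in m); z points along the fingers, y is the line along which they close (so a half turn about z gives the same grasp; the last joint's range is limited). The gripper opens to 85 mm and grips with 20 to 120 N. Pads are 22 mm wide; open, the fingers measure 114 mm over their backs; the gripper's body (76 mm by 85 mm) begins 54 mm behind the grasp point. The pads swing forward as they close: fully open they stand 13 mm farther back than shut.
Start: joints at [1.229, 0.477, 0.022, 1.555, -0.011, 1.109, -0.083], TCP at [0.156, -0.657, 0.231] pointing down, gripper open.
Joint ranges: [-2.96, 2.96], [-0.34, 2.1], [-1.41, 1.46], [0.24, 2.44], [-1.37, 4.51], [0.17, 1.92], [-2.96, 2.96]. Speed limits (rad/s): [2.39, 2.39, 3.14, 3.14, 3.14, 3.14, 3.14].

### API

Orientations are given as a unit quaternion [w, x, y, z].
In Python, from station import * gives the robot as it stands.
- The arm moves only by the tool carry_out, never from a script. Its argument "rows" is text: rows parted by semicolons, each of 4 numbers parted by spaces: the shift along the world's x, y, z in mm, then the turn about the world's z in degrees. In form: dx dy dz yaw; .... A call has 1 to 10 rows; each row shifts and turns the commanded pose from where the row before left it; what a row does not reach is not made up. A row lasts 1/8 s, in which the tool goes at most 62.5 mm and 10.7 degrees, less where a joint would pass 70% of its speed; a pose out of reach is approached as far as the arm can. A call is refused whole if a number of a shift passes 62.5 or a number of a turn 10.7, either way. A call with a gripper value outside its range is refused whole. "claw" is the finger opening in mm, from 0 to 85.4, set as the call begins (left out, the last holds). The fingers move at their own pace and stop on an object; "force" is the grip in N (left out, the last holds). Time passes only in rows, so rows that do not move let the fingers close. It gives the time, the measured TCP pose, the force, the opening and the grip force at its end, in the units of the state.
- get_obs(): the state, without advancing time (a new reading comes with each control period).
- read_camera(name): name is "scene" or "top"; returns a dict with "img" (420x560x3 uint8, blue, green, red), "fov_y" (degrees; the focal length in pixels is half the picture's height over the tangent of half this angle, whatever the lens; pixels are square), "cx", "cy" (the principal point, pixels), "distortion" ([k1, k2, p1, p2, k3] as OpenCV has them; the pictures are not rectified), "world_to_cam" (4x4, takes a point from world to camera coordinates). Camera axes: x right, y up, looking along -z (the intrinsics and any distortion apply to the point x, -y, -z); pixel columns grow to the right and rows downward; lengths in m; the calibration is good to about 2 mm. A picture is of the moment at which its call begins. There is no depth.
- hand_in(): hands the job in; it is judged then, once.
Trained networks look in the newest picture that a camera, given by its name, has taken for a name from the list of things; names that differ only in an ending like _2 or _b are one class to them, and where a whole thing is asked for, a point or a joint stands for the part that bears it (a point fixed in the world has none). Each returns a list of dicts, best first, with "confidence" (0 to 1); they miss things now and then, are a little off and sometimes report something else, mostly with a low value. They report only what shows in the picture. A call takes as long as a camera call. They do not tell look-alikes from the thing itself.
- recognise(camera, thing): "centre" ([column, row] in pixels, amid what is visible of it).
- outline_of(camera, thing): "pixels" (420x560 bool, what is visible of it) and "centre" ([column, row] in pixels, amid what is visible of it).
- place_of(camera, thing): "centre" ([column, row] in pixels: a listed point, or the origin of a listed thing).
The state is a dict: "t": time; "q": joint angles; "joint_vel": joint speeds; "joint_torque": joint torques, N m; "eef_pos": TCP position; "tool_rot": TCP orientation; "contact_force": force on the tool from outside, world axes, zero at the start; "torque": the same for the moment, N m; "gripper_width": opening from 0.0 (shut) to 1.0 (fully open); "grasp_force": force on a finger pad.
Only numpy, scipy, OpenCV 4.12 (cv2) and the standard library are available. Lean on these libraries where they do the work, as an engineer would, in place of code of your own. Each camera call takes 0.05 s, during which the arm holds its last target. There are 200 camera calls.

### The job

Take the die set by its black grip and lower it onto the press's two brass pegs, grip to the front, until its plate lies flat and fully home; do not drop it. Then pull the red-handled lever down through its full stroke so that the ram presses the punch in, and ease the lever slowly back up to its rest, never letting it fly back. Leave the die set seated and everything else on the table where it is.

Things in the scene. Friction and masses are not known exactly. Their poses are not given: they have to be found in the camera images.
- die: die set, about 370 g: aluminium plate 70 (x) x 80 (y) x 14 mm with two vertical through holes of 12.5 mm at y = +24 and -24 mm (x = 0); on it a steel die body of 50 mm diameter, top at z = 50 mm; at the front (-x) an upright flat black grip, 12 mm thick (y), x = -98 to -52 mm, z = 4 to 64 mm. Origin at the centre of the plate's underside
- die_grip (a point): middle of the black grip's gripping area, at (-78, 0, 50) mm in the die set's frame
- punch (a joint): how far the punch is pressed into the die, m: 0 = standing proud, 0.012 = head flat on the die body. It moves stiffly (about 5 N) and stays where it is left
- punch_top (a point): centre of the top of the punch's brass head (32 mm diameter, 4 mm thick), 66 mm above the die set's underside while proud
- press: blue hand press fixed to the table. Origin at table height under the midpoint between its two pegs; x points from its open front to its back, y to its left, z up. Base from x = -80 to 100, y = -100 to 100 mm, its top at z = 35 mm. Two steel posts of 24 mm diameter at x = 0, y = +-76 mm carry the head and its crossbeam (x = -20 to 20, y = -90 to 90, z = 192 to 242 mm)
- press_head (a point): centre of the underside of the press's overhanging blue head, 190 mm above the table at press x = -19, y = 0 mm. The head spans x = -68 to 30, y = -40 to 40, z = 190 to 265 mm in the press's frame; it stands over the die set's place, so reach in from the front with the tool leaning back
- ram_tip (a point): lower end of the ram, a steel rod of 20 mm diameter straight above the seat: 135 mm above the table while the lever is up, lowered by 48 mm by the full stroke
- seat (a point): point on the press's steel plate (z = 35 mm) midway between two upright brass pegs at y = +24 and -24 mm; pegs 10 mm diameter, 12 mm tall, the upper 5 mm tapering to 4 mm. Axes as the press. The seated die set has its origin here, its x along the press's x (black grip to the front)
- lever (a joint): press lever angle, rad: 0 = up at rest (30 degrees above level), 0.9 = at the bottom stop. A spring drives it back up; holding it at the bottom takes about 10 N at the handle
- lever_grip (a point): gripping point of the lever's red cross handle, a round bar of 16 mm diameter along the press's y, reaching from the lever arm 45 mm to the left of this point to 41 mm to the right of it. At rest it lies at (-119, -155, 290) mm in the press's frame
- lever_hinge (a point): point on the lever's hinge axis (which runs along the press's y) at the same y as lever_grip, at (20, -155, 210) mm in the press's frame; the handle moves on an arc of 160 mm radius about it, down and at the front
- wash_a: white plastic wash bottle, red cap and bent red spout, 64 mm diameter, 197 mm tall; origin at the centre of its underside; leave alone
- wash_b: second wash bottle, the same; leave alone
- can: small bare steel can, 60 mm diameter, 60 mm tall; origin under its centre; leave alone
- bowl: black plastic bowl, 100 mm diameter, 50 mm tall; origin under its centre; leave alone
- sleeve: dark steel tube, 44 mm diameter, 45 mm tall, standing; origin under its centre; leave alone
- disc: dark steel disc, 56 mm diameter, 14 mm thick, lying flat; origin under its centre; leave alone
- brush: small brush with a wooden handle, lying on the table; leave alone
Not all that is in view belongs to the job. Several things have the shape of the die; the one meant has the colours described above.

How it is judged:
On the way, in this order (a step that is already met when the one before it is completed fails the run):
1. the die set sits flat and fully home on both pegs, its punch still proud (horizontal distance between die and seat below 0.004 m and z of die in the frame of seat below 0.003 m and angle between the x axis of die and the x axis of seat, either way round below 0.08 rad and angle between die's own z axis and vertical below 0.04 rad and value of joint punch below 0.004 m), for 0.2 s.
2. with the die set seated, the lever is pulled through its full stroke and the punch is pressed in (horizontal distance between die and seat below 0.004 m and z of die in the frame of seat below 0.003 m and angle between the x axis of die and the x axis of seat, either way round below 0.08 rad and angle between die's own z axis and vertical below 0.04 rad and value of joint lever above 0.82 rad and value of joint punch above 0.0095 m), for 0.1 s.
At the end, for the whole second after the job is handed in: The die set lies at rest on the press plate, both pegs in its holes (within 4 mm and 0.08 rad of the seat, not more than 3 mm above it, level within 0.04 rad), its punch pressed in by at least 9.5 mm, and the lever is back up (within 0.06 rad of rest) (horizontal distance between die and seat below 0.004 m and z of die in the frame of seat below 0.003 m and angle between the x axis of die and the x axis of seat, either way round below 0.08 rad and angle between die's own z axis and vertical below 0.04 rad and value of joint punch above 0.0095 m and value of joint lever below 0.06 rad and linear speed of die below 0.02 m/s); the robot touches nothing.
It fails at once if the lever flies back (faster than 1.6 rad/s upward while more than 0.25 rad from its rest) (value of joint lever above 0.25 rad and velocity of joint lever below -1.6 rad/s).
It fails at once if the die set is let go in the air above the pegs (more than 16 mm above the plate) (horizontal distance between die and seat below 0.05 m and z of die in the frame of seat above 0.016 m and contact force between the fingers and die below 0.05 N).
It fails at once if a bystander is moved by more than 30 mm (distance of any of wash_a, wash_b, can, bowl, sleeve, disc, brush from where it was at the start of the episode above 0.03 m).
It also fails if it takes over 67 s, if anything falls off the work surface, if the arm or the gripper's body presses on something with over 40 N, if the wrist force passes 120 N, or if a joint passes its speed limit or range.

## Working session

There is one attempt and no reset: what is moved stays moved. The work goes in short steps, Python scripts to look and compute and a tool call to move; the robot and the scene stay as the last step left them, time stands still between calls to the robot, and variables do not carry over. Pictures are saved under pics/ and viewed, at most 10 in all, crops included, and the job is handed in when it is done.

Besides the shell and the picture viewer there is one more tool, called after "Call:" as name(argument=value, ...) on one line, values as JSON. carry_out: Moves the arm, as the interface text tells. Its arguments: {"type":"object","properties":{"rows":{"type":"string"},"claw":{"type":"number"},"force":{"type":"number"}},"required":["rows"]}

```bash
ls; mkdir -p pics; python3 - <<'E'
from station import *
import cv2,numpy as np
o=get_obs(); print({k:np.round(v,3) for k,v in o.items()})
for c in ("scene","top"):
    r=read_camera(c); cv2.imwrite(f"pics/{c}0.png",r["img"]); print(c,r["fov_y"],r["cx"],r["cy"],r["distortion"],np.round(r["world_to_cam"],3).tolist())
    for n in ["die","die_grip","punch_top","press","press_head","ram_tip","seat","lever_grip","lever_hinge","wash_a","can","bowl","sleeve","disc","brush"]:
        print(c,n,[(np.round(d["centre"],1).tolist(),round(float(d["confidence"]),2)) for d in place_of(c,n)])
E
```

```text
pics
{'t': np.float64(0.0), 'q': array([ 1.229,  0.478,  0.022,  1.556, -0.012,  1.109, -0.083]), 'joint_vel': array([-0.   , -0.001,  0.001, -0.001,  0.001,  0.001,  0.   ]), 'joint_torque': array([-0.0000e+00, -5.9646e+01,  1.6080e+00, -2.8120e+01,  1.2000e-02,
        9.0000e-03,  0.0000e+00]), 'eef_pos': array([ 0.156, -0.656,  0.23 ]), 'tool_rot': array([-0.001,  0.993,  0.117, -0.   ]), 'contact_force': array([ 0.855,  0.308, -0.129]), 'torque': array([ 0.008, -0.008, -0.031]), 'grasp_force': np.float64(0.0), 'gripper_width': np.float64(1.001)}
scene 49.41395135468946 269.48181482722225 210.87174133705653 [-0.013727  0.        0.        0.        0.      ] [[-0.864, 0.503, 0.017, 0.428], [-0.38, -0.674, 0.633, 0.128], [0.33, 0.541, 0.774, -1.76], [0.0, 0.0, 0.0, 1.0]]
scene die [([416.3, 332.5], 0.83), ([299.5, 291.0], 0.79), ([362.1, 374.1], 0.72), ([220.3, 187.5], 0.55)]
scene die_grip [([447.1, 333.1], 0.86), ([308.1, 261.7], 0.73), ([393.2, 380.1], 0.55)]
scene punch_top [([302.1, 280.2], 0.62), ([371.3, 369.4], 0.51), ([422.8, 325.4], 0.51), ([287.7, 346.5], 0.47), ([361.5
[... 918 characters left out ...]
0], 0.7), ([108.6, 221.2], 0.65)]
top punch_top [([220.4, 201.4], 0.57), ([123.2, 205.6], 0.47), ([130.7, 272.3], 0.41)]
top press [([331.7, 172.1], 0.77), ([208.7, 267.0], 0.34)]
top press_head [([336.3, 164.4], 0.95), ([392.1, 162.7], 0.74)]
top ram_tip []
top seat [([333.3, 170.0], 0.92)]
top lever_grip [([391.1, 200.3], 0.63), ([390.2, 158.7], 0.27)]
top lever_hinge [([390.0, 160.4], 0.81), ([333.9, 169.4], 0.24)]
top wash_a [([439.6, 209.1], 0.79), ([427.3, 170.8], 0.65)]
top can [([187.0, 167.8], 0.67), ([427.3, 171.0], 0.33)]
top bowl [([236.9, 152.4], 0.64)]
top sleeve [([269.7, 254.6], 0.64), ([206.6, 268.2], 0.21)]
top disc [([208.5, 265.1], 0.67)]
top brush [([419.4, 246.2], 0.9)]
```

```bash
python3 - <<'E'
import cv2
for c in ("scene","top"):
    im=cv2.imread(f"pics/{c}0.png"); cv2.imwrite(f"pics/{c}0b.png",cv2.resize(im,(800,600),interpolation=cv2.INTER_CUBIC))
E
```

```text
(no output)
```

View pics/scene0b.png

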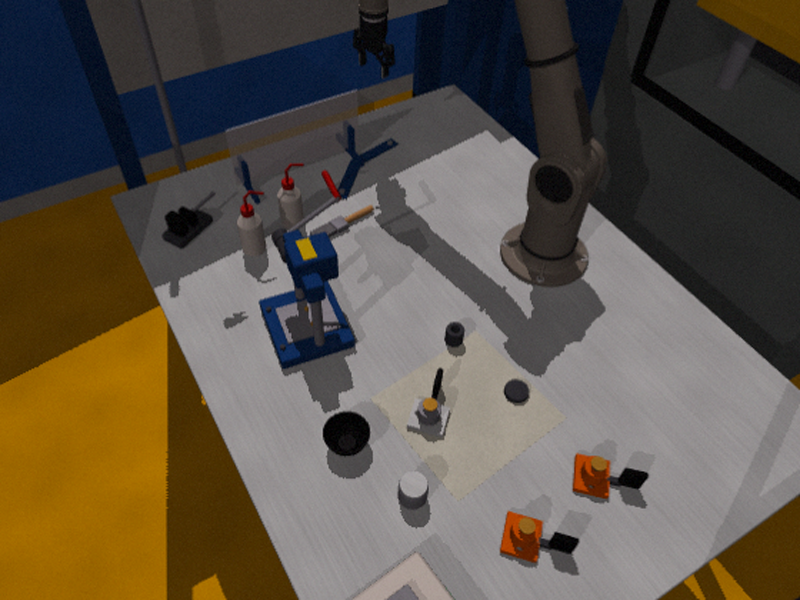

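View pics/top0b.png

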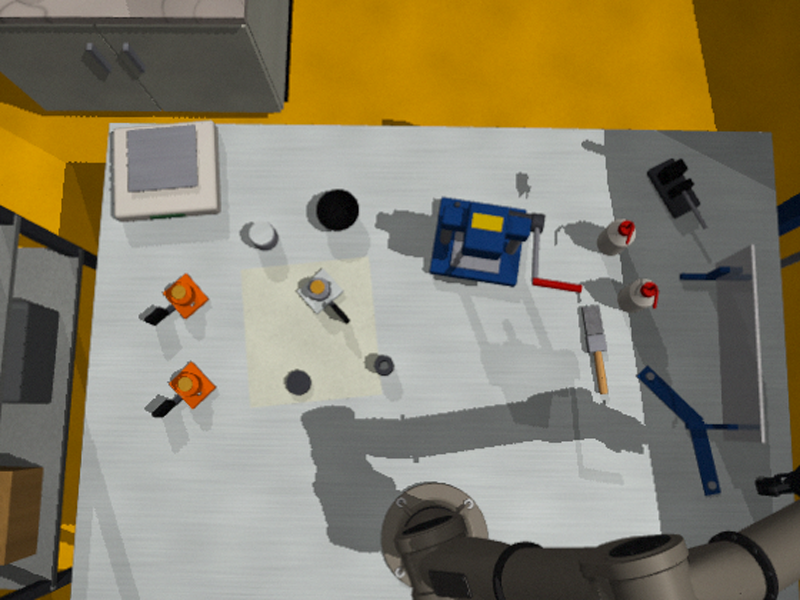

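The die set meant is the grey and black one on the beige mat: top view about (222,202), grip at (239,220). The orange ones are decoys. The press is at top view (333,170), with its front toward the robot.

```bash
cat > h.py <<'E'
from station import *
import cv2,numpy as np
from scipy.optimize import least_squares
def cam(c):
    r=read_camera(c); f=210/np.tan(np.radians(r["fov_y"]/2))
    r["K"]=np.array([[f,0,r["cx"]],[0,f,r["cy"]],[0,0,1.]]); r["D"]=np.array(r["distortion"],float); r["W"]=np.array(r["world_to_cam"]); return r
def proj(r,P):
    P=np.atleast_2d(P); p=(r["W"][:3,:3]@P.T).T+r["W"][:3,3]; p=p*[1,-1,-1]
    return cv2.projectPoints(p.reshape(-1,1,3),np.zeros(3),np.zeros(3),r["K"],r["D"])[0].reshape(-1,2)
def pose(v,P,z0=0):
    c,s=np.cos(v[2]),np.sin(v[2]); P=np.atleast_2d(P)
    return np.c_[v[0]+c*P[:,0]-s*P[:,1],v[1]+s*P[:,0]+c*P[:,1],P[:,2]+z0]
def fit(cams,model,obs,v0):
    # obs: list of (cam,name,(u,v))
    def res(v): return np.concatenate([(proj(cams[c],pose(v,np.array(model[n])))[0]-uv) for c,n,uv in obs])
    s=least_squares(res,v0,loss="soft_l1",f_scale=2.); return s.x,res(s.x).reshape(-1,2)
DIE={"die":(0,0,0),"die_grip":(-.078,0,.05),"punch_top":(0,0,.066)}
PRESS={"seat":(0,0,.035),"press":(0,0,0),"press_head":(-.019,0,.19),"lever_grip":(-.119,-.155,.29),"lever_hinge":(.02,-.155,.21)}
def observe(cams,model,v):
    obs=[]
    for c in cams:
        for n in model:
            e=proj(cams[c],pose(v,np.array(model[n])))[0]
            L=[d for d in place_of(c,n) if np.hypot(*(np.array(d["centre"])-e))<15]
            if L: obs.append((c,n,np.array(min(L,key=lambda d:np.hypot(*(np.array(d["centre"])-e)))["centre"])))
    return obs
E
python3 - <<'E'
from h import *
cams={c:cam(c) for c in ("scene","top")}
S,T="scene","top"
obs=[(S,"die",(299.5,291)),(S,"die_grip",(308.1,261.7)),(S,"punch_top",(302.1,280.2)),(T,"die",(222.8,202.7)),(T,"die_grip",(239.5,219.9)),(T,"punch_top",(220.4,201.4))]
v,r=fit(cams,DIE,obs,[.6,.2,.5]); print("die",v.round(4),r.round(1).tolist())
obs=[(S,"press",(220,226.6)),(S,"press_head",(220.8,186.4)),(S,"seat",(214.4,224.5)),(S,"lever_grip",(229.7,129.8)),(S,"lever_hinge",(191.8,156)),
(T,"press",(331.7,172.1)),(T,"press_head",(336.3,164.4)),(T,"seat",(333.3,170)),(T,"lever_grip",(391.1,200.3)),(T,"lever_hinge",(390,160.4))]
v,r=fit(cams,PRESS,obs,[.6,0,0]); print("press",v.round(4)); [print(o[0],o[1],x.round(1)) for o,x in zip(obs,r)]
for n,m in (("can",0),("bowl",0),("sleeve",0),("disc",0),("brush",0)):
    u={"can":(187,167.8),"bowl":(236.9,152.4),"sleeve":(269.7,254.6),"disc":(208.5,265.1),"brush":(419.4,246.2)}[n]
    print(n,least_squares(lambda a:proj(cams[T],[a[0],a[1],0])[0]-u,[.6,0]).x.round(3))
for u in ((439.6,209.1),(427.3,170.8)): print("wash",least_squares(lambda a:proj(cams[T],[a[0],a[1],0])[0]-u,[.6,0]).x.round(3))
E
```

```text
die [0.537  0.2653 0.7625] [[0.9, 0.8], [-0.9, 1.5], [-0.2, 0.9], [1.7, 2.1], [-0.6, 0.1], [1.7, 0.0]]
press [ 0.6509 -0.0895 -0.1349]
scene press [-1.9  1.3]
scene press_head [-1.2  3.7]
scene seat [ 2.9 -2.7]
scene lever_grip [ 1.8 -1.5]
scene lever_hinge [1.3 1. ]
top press [0.5 0.7]
top press_head [0.3 0.4]
top seat [-0.2  0.4]
top lever_grip [-0.3 -0.8]
top lever_hinge [ 1.3 -2.3]
can [0.66  0.395]
bowl [0.716 0.23 ]
sleeve [0.376 0.112]
disc [0.338 0.31 ]
brush [ 0.411 -0.374]
wash [ 0.535 -0.444]
wash [ 0.663 -0.406]
```

Call:
carry_out(rows="20 0 60 10; 30 30 60 10; 45 45 40 10; 45 45 20 0; 50 45 0 0; 50 45 0 0; 45 50 0 0; 30 55 0 0; 20 58 0 0; 20 58 0 0", claw=50)

```text
t: 2.95
eef_pos: [0.4864, -0.2487, 0.3938]
tool_rot: [0.0, 0.929, 0.37, 0.0]
contact_force: [1.1, -0.6, -0.7]
gripper_width: 0.586
grasp_force: 0.0
```

Call:
carry_out(rows="15 60 0 0; 15 60 0 0; 15 60 0 0; 10 60 0 -8; 0 60 0 -8; 0 60 0 -8; 0 40 0 0; 40 10 0 0; 50 10 0 0; 50 10 0 0")

```text
t: 4.2
eef_pos: [0.6825, 0.1794, 0.3939]
tool_rot: [0.0, 0.986, 0.168, 0.0]
contact_force: [0.6, 0.0, 0.8]
gripper_width: 0.591
grasp_force: 0.0
```

Call:
carry_out(rows="55 15 0 0; 55 15 0 0; 55 15 0 0; 55 15 0 0; 50 14 0 0; 50 14 0 0; 0 0 0 0; 0 0 0 0")

```text
t: 5.2
eef_pos: [0.9024, 0.2454, 0.3687]
tool_rot: [0.002, 0.984, 0.176, 0.026]
contact_force: [-0.4, -0.0, 0.3]
gripper_width: 0.591
grasp_force: 0.0
```

```bash
python3 - <<'E'
from h import *
o=get_obs();print(o["q"].round(3),o["eef_pos"].round(3),o["tool_rot"].round(3))
E
```

```text
[-0.195  1.084 -1.233  0.246  1.144  1.914 -1.656] [0.902 0.245 0.369] [0.002 0.984 0.176 0.026]
```

Call:
carry_out(rows="-20 -5 60 0; -20 -5 60 0; -20 -5 60 0; 0 0 60 0; 0 0 60 0; 0 0 60 0; 0 0 60 0; 0 0 60 0; 0 0 60 0; 0 0 0 0")

```text
t: 6.45
eef_pos: [0.8193, 0.2182, 0.6139]
tool_rot: [0.003, 0.977, 0.182, 0.11]
contact_force: [0.3, -0.1, -0.7]
gripper_width: 0.583
grasp_force: 0.0
```

```bash
python3 - <<'E'
from h import *
o=get_obs();print(o["q"].round(3),o["eef_pos"].round(3),o["tool_rot"].round(3))
E
```

```text
[-0.401  0.78   0.381  0.241 -0.283  1.916 -1.484] [0.819 0.218 0.614] [0.003 0.977 0.182 0.11 ]
```

Call:
carry_out(rows="0 0 60 0; 0 0 60 0; 0 0 60 0; 0 0 60 0; 0 0 60 0; 0 0 0 0")

```text
t: 7.2
eef_pos: [0.7429, 0.1965, 0.774]
tool_rot: [-0.006, 0.961, 0.181, 0.208]
contact_force: [0.6, 0.1, -0.1]
gripper_width: 0.588
grasp_force: 0.0
```

Call:
carry_out(rows="-50 -12 -20 0; -50 -12 -40 0; -40 -10 -50 0; 0 0 -50 0; 0 0 -50 0; 0 0 0 0")

```text
t: 7.95
eef_pos: [0.6417, 0.1794, 0.5861]
tool_rot: [-0.004, 0.963, 0.178, 0.203]
contact_force: [-0.1, 1.8, 0.5]
gripper_width: 0.58
grasp_force: 0.0
```

```bash
cat >> h.py <<'E'
from scipy.spatial.transform import Rotation as Ro
def tool():
    o=get_obs(); q=o["tool_rot"]; return o,Ro.from_quat([q[1],q[2],q[3],q[0]]).as_matrix()
def plan(v,P,z0,yaw_extra=0):
    """TCP shift (mm) and yaw (deg) so grasp point sits at P of frame v, tool x along frame x"""
    o,R=tool(); yaw=np.arctan2(R[1,1],R[0,1])+np.pi/2   # heading from closing axis (y_tool = heading-90)
    dy=(v[2]-yaw+np.pi/2)%np.pi-np.pi/2; Rz=Ro.from_euler("z",dy).as_matrix(); z=Rz@R[:,2]
    tgt=pose(v,np.array(P),z0)[0]+0.019*z
    return (tgt-o["eef_pos"])*1000,np.degrees(dy),tgt
E
python3 - <<'E'
from h import *
o,R=tool(); print(R.round(3)); print(o["q"].round(2))
cams={c:cam(c) for c in ("scene","top")}
vd=[.537,.2653,.7625]; obs=observe(cams,DIE,vd); v,r=fit(cams,DIE,obs,vd); print(len(obs),v.round(4)); [print(a[0],a[1],x.round(1)) for a,x in zip(obs,r)]
vp=[.6509,-.0895,-.1349]; obs=observe(cams,PRESS,vp); p,r=fit(cams,PRESS,obs,vp); print(len(obs),p.round(4)); [print(a[0],a[1],x.round(1)) for a,x in zip(obs,r)]
print(plan(v,(-.08,0,.05),0)); print(plan(v,(-.08,0,.05),.12))
for c in cams: cv2.imwrite(f"pics/{c}1.png",cams[c]["img"])
a=cams["top"]["img"][150:260,170:290]; b=cams["scene"]["img"][230:330,240:360]
E
```

```text
[[ 0.854  0.344  0.389]
 [ 0.341 -0.937  0.079]
 [ 0.392  0.065 -0.918]]
[-0.93  0.11  0.61  1.35 -0.01  1.29 -1.54]
5 [0.5386 0.2735 0.8318]
scene die [ 1.1 -0.6]
scene die_grip [-0.   3.8]
scene punch_top [0.5 0.7]
top die [ 0.6 -2.6]
top die_grip [2.9 1.4]
10 [ 0.6481 -0.0913 -0.1119]
scene seat [ 2.7 -4.1]
scene press [1.5 0.7]
scene press_head [-2.1  0.4]
scene lever_grip [-0.5  1.1]
scene lever_hinge [ 1.4 -0.4]
top seat [4.3 3.7]
top press [ 0.5 -1.3]
top press_head [-1.4 -1. ]
top lever_grip [-0.5  0.1]
top lever_hinge [ 0.1 -2. ]
(array([-152.8815885 ,   38.84440635, -559.95290765]), np.float64(27.432968232864035), array([0.49068298, 0.21921562, 0.03265032]))
(array([-152.8815885 ,   38.84440635, -439.95290765]), np.float64(27.432968232864035), array([0.49068298, 0.21921562, 0.15265032]))
```

Call:
carry_out(rows="20 3 40 -10; 20 3 40 -10; 20 4 40 -10; 20 4 35 -10; 20 4 30 0; 0 0 0 0")

```text
t: 9.6
eef_pos: [0.7306, 0.2179, 0.7592]
tool_rot: [0.064, 0.963, -0.125, 0.229]
contact_force: [-0.5, -0.7, 0.5]
gripper_width: 0.586
grasp_force: 0.0
```

```bash
python3 - <<'E'
from h import *
o,R=tool(); print(R.round(3)); print(o["q"].round(2),o["eef_pos"].round(3))
E
```

```text
[[ 0.864 -0.271  0.425]
 [-0.212 -0.96  -0.18 ]
 [ 0.457  0.065 -0.887]]
[-0.65  0.57  0.51  0.34  0.02  1.9  -2.08] [0.731 0.218 0.759]
```

Call:
carry_out(rows="-40 -10 -20 -10; -40 -10 -20 -10; -30 -10 -20 -10; 30 10 30 -10; 40 10 30 0; 20 5 20 0; 0 0 0 0")

```text
t: 10.48
eef_pos: [0.6795, 0.1861, 0.7219]
tool_rot: [0.107, 0.885, -0.399, 0.212]
contact_force: [0.1, 0.5, -0.8]
gripper_width: 0.585
grasp_force: 0.0
```

```bash
python3 - <<'E'
from h import *
o,R=tool(); print(R.round(3)); print(o["q"].round(2),o["eef_pos"].round(3))
E
```

```text
[[ 0.591 -0.753  0.29 ]
 [-0.661 -0.658 -0.36 ]
 [ 0.462  0.021 -0.887]]
[-0.91  0.58  1.07  0.59 -0.14  1.91 -2.5 ] [0.679 0.186 0.722]
```

```bash
cat >> h.py <<'E'
from scipy.optimize import minimize
def box(x0,x1,y0,y1,z0,z1): return np.array([(x,y,z) for x in (x0,x1) for y in (y0,y1) for z in (z0,z1)])
def cyl(x,y,r,z0,z1):
    a=np.linspace(0,2*np.pi,24,endpoint=False); return np.array([(x+r*np.cos(t),y+r*np.sin(t),z) for t in a for z in (z0,z1)])
DIEP=[box(-.035,.035,-.04,.04,0,.014),cyl(0,0,.025,.014,.05),cyl(0,0,.016,.05,.066),box(-.098,-.052,-.006,.006,.004,.064),box(-.06,-.03,-.006,.006,.004,.014)]
PRESSP=[box(-.08,.1,-.1,.1,0,.035),box(-.02,.02,-.09,.09,.192,.242),box(-.068,.03,-.04,.04,.19,.265),cyl(0,.076,.012,0,.2),cyl(0,-.076,.012,0,.2)]
def render(r,v,parts,s=4):
    im=np.zeros((420*s,560*s),np.uint8)
    for p in parts:
        u=proj(r,pose(v,p)); h=cv2.convexHull(((u+.5)*s*16).astype(np.int32)); cv2.fillConvexPoly(im,h,255,shift=4)
    return cv2.resize(im,(560,420),interpolation=cv2.INTER_AREA)/255.
def silfit(cams,masks,v0,parts,step=(.006,.006,.06)):
    def cost(v):
        t=0
        for c,m in masks.items():
            a=render(cams[c],v,parts); t+=1-np.minimum(a,m).sum()/np.maximum(a,m).sum()
        return t
    v0=np.array(v0); sx=np.vstack([v0]+[v0+np.eye(3)[i]*step[i] for i in range(3)])
    s=minimize(cost,v0,method="Nelder-Mead",options=dict(initial_simplex=sx,xatol=2e-4,fatol=1e-4)); return s.x,s.fun
def mask(cams,name,v,z=.03):
    M={}
    for c in cams:
        e=proj(cams[c],[v[0],v[1],z])[0]; L=[d for d in outline_of(c,name) if np.hypot(*(np.array(d["centre"])-e))<25]
        if L: M[c]=L[0]["pixels"].astype(float); print(c,name,M[c].sum(),round(L[0]["confidence"],2))
    return M
E
python3 - <<'E'
from h import *
cams={c:cam(c) for c in ("scene","top")}
vd=[.537,.2653,.77]; vp=[.65,-.09,-.12]
for n,v,P,z in (("die",vd,DIEP,.03),("press",vp,PRESSP,.1)):
    M=mask(cams,n,v,z)
    for k in (list(M),*[[c] for c in M]):
        x,f=silfit(cams,{c:M[c] for c in k},v,P); print(n,k,x.round(4),round(f,3))
    for c in M:
        im=cams[c]["img"].copy(); e=proj(cams[c],[v[0],v[1],z])[0].astype(int)
        x,_=silfit(cams,M,v,P); a=(render(cams[c],x,P)>.5).astype(np.uint8)
        S=6; h=45 if n=="die" else 70
        cr=lambda i:i[e[1]-h:e[1]+h,e[0]-h:e[0]+h]
        big=cv2.resize(cr(im),(400,400),interpolation=cv2.INTER_CUBIC); A=cv2.resize(cr(a),(400,400)); B=cv2.resize(cr(M[c].astype(np.uint8)),(400,400))
        for q,col in ((A,(0,0,255)),(B,(0,255,0))): cv2.drawContours(big,cv2.findContours(q,0,1)[0],-1,col,1)
        cv2.imwrite(f"pics/f_{n}_{c}.png",big)
I=lambda n:np.hstack([cv2.resize(cv2.imread(f"pics/f_{n}_{c}.png"),(400,300)) for c in ("scene","top")])
cv2.imwrite("pics/fits.png",np.vstack([I("die"),I("press")]))
E
```

```text
scene die 701.0 0.66
top die 605.0 0.82
die ['scene', 'top'] [0.5414 0.2667 0.7549] 0.201
die ['scene'] [0.541  0.2645 0.7471] 0.072
die ['top'] [0.5414 0.2681 0.7454] 0.098
scene press 4359.0 0.7
top press 3749.0 0.59
press ['scene', 'top'] [ 0.6537 -0.094  -0.1399] 0.268
press ['scene'] [ 0.6538 -0.0953 -0.1371] 0.116
press ['top'] [ 0.6529 -0.0923 -0.1514] 0.148
```

View pics/fits.png

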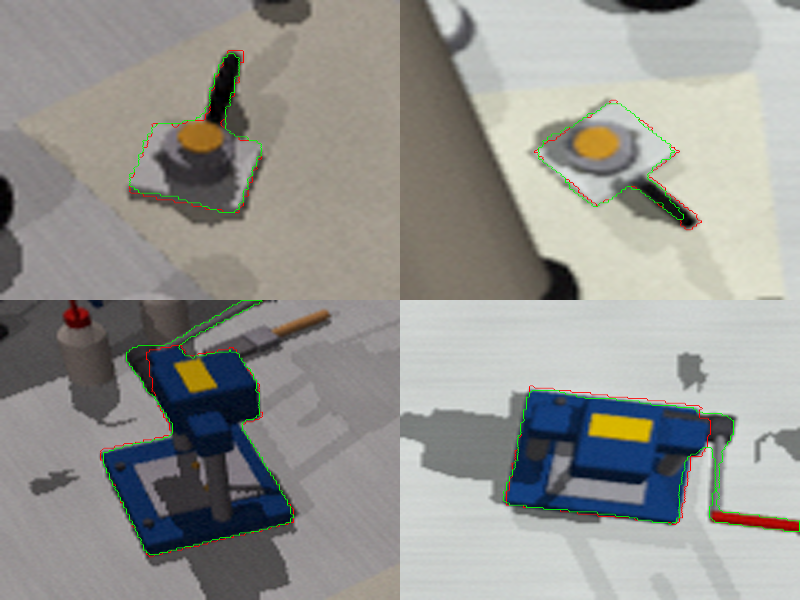

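The overlay shows the rendered outlines fitting die and press within about 1 px in both views.

```bash
python3 - <<'E'
from h import *
v=[.5414,.2667,.755]
print(plan(v,(-.08,0,.05),0))
E
```

```text
(array([-202.32717956,   18.11239187, -689.06224434]), np.float64(-88.13701188812773), array([0.47652992, 0.20612219, 0.03314139]))
```

```bash
sed -i 's#dy=(v\[2\]-yaw+np.pi/2)%np.pi-np.pi/2#dy=(v[2]-yaw+np.pi)%(2*np.pi)-np.pi#' h.py
```

Call:
carry_out(rows="-30 5 -40 10; -30 5 -55 10; -30 5 -55 10; -30 5 -55 10; -30 5 -55 10; -20 5 -55 10; -20 2 -55 10; 0 0 -55 10; 0 0 -55 10; 0 0 0 2")

```text
t: 12.02
eef_pos: [0.516, 0.2051, 0.302]
tool_rot: [-0.059, 0.934, 0.269, 0.227]
contact_force: [0.7, 0.8, 1.4]
gripper_width: 0.587
grasp_force: 0.0
```

```bash
python3 - <<'E'
from h import *
v=[.5414,.2667,.755]
o,R=tool(); print(R.round(3)); print(o["q"].round(2),o["eef_pos"].round(3))
print(plan(v,(-.08,0,.05),0))
E
```

```text
[[ 0.753  0.529  0.392]
 [ 0.475 -0.849  0.233]
 [ 0.456  0.011 -0.89 ]]
[-1.83 -0.32  1.18  2.15  0.53  0.69 -1.95] [0.516 0.205 0.302]
(array([ -26.44728342,   12.56684503, -268.90205725]), np.float64(11.329118932136337), array([0.48957461, 0.21767844, 0.03309095]))
```

Call:
carry_out(rows="-10 5 -50 6; -10 5 -50 5; -6 3 -50 0; 0 0 -40 0; 0 0 0 0")

```text
t: 12.65
eef_pos: [0.4457, 0.2069, 0.1729]
tool_rot: [-0.077, 0.902, 0.355, 0.232]
contact_force: [-0.6, 0.3, -0.6]
gripper_width: 0.588
grasp_force: 0.0
```

```bash
python3 - <<'E'
from h import *
v=[.5414,.2667,.755]
o,R=tool(); print(R.round(3)); print(o["q"].round(2),o["eef_pos"].round(3))
print(plan(v,(-.08,0,.05),0))
E
```

```text
[[ 0.64   0.676  0.365]
 [ 0.605 -0.736  0.303]
 [ 0.473  0.027 -0.88 ]]
[-2.05 -0.34  1.45  2.43  0.83  0.35 -2.08] [0.446 0.207 0.173]
(array([  44.27713036,   10.80185645, -139.5853747 ]), np.float64(0.6851906828405324), array([0.4899979 , 0.21771724, 0.0332717 ]))
```

```bash
cat > kin.py <<'E'
import numpy as np, itertools
from scipy.spatial.transform import Rotation as Ro
from scipy.optimize import least_squares
D=[([1.229,.477,.022,1.555,-.011,1.109,-.083],(.156,-.657,.231),(0,.993,.117,0)),
([-.195,1.084,-1.233,.246,1.144,1.914,-1.656],(.902,.245,.369),(.002,.984,.176,.026)),
([-.401,.78,.381,.241,-.283,1.916,-1.484],(.819,.218,.614),(.003,.977,.182,.11)),
([-.93,.11,.61,1.35,-.01,1.29,-1.54],(.6417,.1794,.5861),(-.004,.963,.178,.203)),
([-.65,.57,.51,.34,.02,1.9,-2.08],(.7306,.2179,.7592),(.064,.963,-.125,.229)),
([-.91,.58,1.07,.59,-.14,1.91,-2.5],(.6795,.1861,.7219),(.107,.885,-.399,.212)),
([-1.83,-.32,1.18,2.15,.53,.69,-1.95],(.516,.2051,.302),(-.059,.934,.269,.227)),
([-2.05,-.34,1.45,2.43,.83,.35,-2.08],(.4457,.2069,.1729),(-.077,.902,.355,.232))]
AX="zyzyzyz"
def fk(q,par,sg):
    off=par[:7]; L=np.reshape(par[7:],(8,3)); R=np.eye(3); p=L[0].copy()
    for i in range(7):
        R=R@Ro.from_euler(AX[i],sg[i]*q[i]+off[i]).as_matrix(); p=p+R@L[i+1]
    return p,R
LIM=np.array([[-2.96,2.96],[-.34,2.1],[-1.41,1.46],[.24,2.44],[-1.37,4.51],[.17,1.92],[-2.96,2.96]])
E
cat > fitk.py <<'E'
from kin import *
QM=[Ro.from_quat([b[1],b[2],b[3],b[0]]).as_matrix() for _,_,b in D]
best=None
p0=np.zeros(31); p0[7+2]=.3;p0[7+8]=.45;p0[7+14]=.45;p0[7+23]=.3
for s in itertools.product((1,-1),repeat=6):
    sg=(s[0],1,*s[1:])
    def res(p):
        o=[]
        for (q,x,_),M in zip(D,QM):
            a,R=fk(q,p,sg); o+=list((a-x)*5)+list((Ro.from_matrix(R.T@M)).as_rotvec())
        pr=(p-p0)*.01; return np.r_[o,pr]
    r=least_squares(res,p0,max_nfev=40)
    if best is None or r.cost<best[0]: best=(r.cost,sg,r.x); print(r.cost,sg)
c,sg,p=best
print(p[:7].round(3)); print(p[7:].reshape(8,3).round(3)); np.savez("kin.npz",p=p,sg=sg)
for (q,x,_),M in zip(D,QM):
    a,R=fk(q,p,sg); print(((a-x)*1000).round(1),np.linalg.norm(Ro.from_matrix(R.T@M).as_rotvec()).round(4))
E
time timeout 500 python3 fitk.py
```

```text
2.4281115646158833 (1, 1, 1, 1, 1, 1, 1)
2.1378560566551674 (1, 1, -1, 1, -1, 1, -1)
2.1372084300647978 (1, 1, -1, -1, -1, -1, -1)
0.1245007027878199 (-1, 1, 1, 1, 1, 1, -1)
0.0024279485874703424 (-1, 1, 1, -1, -1, 1, -1)
0.0014417088982440758 (-1, 1, -1, 1, 1, 1, -1)
0.00043158322028853647 (-1, 1, -1, 1, -1, 1, -1)
[-3.000e-03  1.000e-03  5.000e-03  5.000e-03 -1.000e-03 -2.000e-03
  1.571e+00]
[[ 0.003  0.002  0.302]
 [ 0.003 -0.014  0.002]
 [-0.002 -0.014  0.496]
 [-0.002 -0.016  0.046]
 [-0.    -0.016  0.461]
 [ 0.     0.001  0.011]
 [-0.002  0.001  0.021]
 [-0.008  0.003  0.321]]
[0.  0.1 1. ] 0.0033
[-0.4 -0.5 -0.5] 0.0041
[ 0.8 -0.5 -0.9] 0.0049
[0.7 0.  0.5] 0.0038
[-1.2  2.3  0.6] 0.0051
[ 0.2 -1.4  0.1] 0.0104
[-0.4  0.  -1.2] 0.006
[ 0.2 -0.   0.3] 0.002
real	3m44.774s
user	3m45.134s
sys	0m0.128s
```

```bash
cat >> kin.py <<'E'
try:
    _k=np.load("kin.npz"); PAR,SG=_k["p"],_k["sg"]
except Exception: pass
def FK(q): return fk(q,PAR,SG)
def err(q,x,M):
    a,R=FK(q); return np.r_[x-a,R@Ro.from_matrix(R.T@M).as_rotvec()]
def jac(q):
    a,R=FK(q); J=np.zeros((6,7))
    for i in range(7):
        d=np.array(q,float); d[i]+=1e-5; b,S=FK(d); J[:3,i]=(b-a)/1e-5; J[3:,i]=Ro.from_matrix(S@R.T).as_rotvec()/1e-5
    return J
def step(q,x,M,n=12,lam=.02,w=1.0):
    q=np.array(q,float); W=np.r_[np.ones(3),np.ones(3)*w]
    for _ in range(n):
        e=err(q,x,M)*W; J=jac(q)*W[:,None]
        dq=J.T@np.linalg.solve(J@J.T+lam**2*np.eye(6),e); q=np.clip(q+dq,LIM[:,0],LIM[:,1])
    return q
def sim(q,rows,**k):
    q=np.array(q,float); x,M=FK(q)
    for r in rows:
        x=x+np.array(r[:3])/1000; M=Ro.from_euler("z",r[3],degrees=True).as_matrix()@M
        q=step(q,x,M,**k); x,M=FK(q)
    return q
def parse(s): return [list(map(float,r.split())) for r in s.split(";")]
def toolR(head,lean,roll=0):
    z=np.array([np.cos(head)*np.sin(lean),np.sin(head)*np.sin(lean),-np.cos(lean)])
    y=np.array([np.sin(head),-np.cos(head),0]); return np.c_[np.cross(y,z),y,z]
E
cat > t.py <<'E'
from kin import *
F=D[5][0]
rows=parse("-30 5 -40 10; -30 5 -55 10; -30 5 -55 10; -30 5 -55 10; -30 5 -55 10; -20 5 -55 10; -20 2 -55 10; 0 0 -55 10; 0 0 -55 10; 0 0 0 2")
print("true G",D[6][0])
for n,lam in ((4,.02),(4,.1),(12,.05)): print(n,lam,sim(F,rows,n=n,lam=lam).round(2))
# from initial A
# feasibility
def feas(x,M,tries=25):
    rng=np.random.default_rng(0); best=(9,None)
    for _ in range(tries):
        q0=rng.uniform(LIM[:,0],LIM[:,1])
        r=least_squares(lambda q:err(q,x,M),q0,bounds=(LIM[:,0],LIM[:,1]),max_nfev=60)
        if r.cost<best[0]: best=(r.cost,r.x)
    return best
vd=(.5414,.2667,.755); vp=(.6537,-.094,-.14)
for nm,v,zg in (("die",vd,.05),("press",vp,.085),("press+20",vp,.105)):
    for lean in (.3,.4,.48):
        M=toolR(v[2],lean); g=np.array([v[0]-.08*np.cos(v[2]),v[1]-.08*np.sin(v[2]),zg])+.019*M[:,2]
        c,q=feas(g,M); print(nm,lean,round(np.sqrt(2*c),4),q.round(2))
E
time timeout 500 python3 t.py
```

```text
true G [-1.83, -0.32, 1.18, 2.15, 0.53, 0.69, -1.95]
4 0.02 [-2.02 -0.34  1.31  2.28  0.78  0.58 -2.02]
4 0.1 [-2.   -0.34  1.33  2.25  0.67  0.58 -1.91]
12 0.05 [-1.97 -0.34  1.33  2.26  0.6   0.54 -1.84]
die 0.3 0.0 [ 0.51  0.94 -1.32  2.19  1.41  0.84 -2.46]
die 0.4 0.0 [ 0.5   0.85 -1.23  2.25  1.55  0.66 -2.6 ]
die 0.48 0.0 [ 0.61  1.05 -1.4   2.3   1.73  0.83 -2.66]
press 0.3 0.0 [ 0.18  0.45 -0.19  2.12  0.42  0.3  -2.07]
press 0.4 0.0 [ 0.16  0.43 -0.17  2.19  0.79  0.17 -2.45]
press 0.48 0.0 [-0.89  1.01  1.32  2.3   4.43  0.89 -0.12]
press+20 0.3 0.0 [-0.32  0.44  0.42  2.14 -0.46  0.32 -1.25]
press+20 0.4 0.0 [ 0.04  0.39 -0.02  2.19  0.35  0.17 -2.04]
press+20 0.48 0.0 [-0.93  1.13  1.46  2.3   4.47  1.06 -0.19]
real	0m40.922s
user	0m41.254s
sys	0m0.113s
```

```bash
cat >> kin.py <<'E'
def _rot(ax,a):
    c,s=np.cos(a),np.sin(a)
    return np.array([[c,-s,0],[s,c,0],[0,0,1.]]) if ax=="z" else np.array([[c,0,s],[0,1.,0],[-s,0,c]])
def FKJ(q):
    off=PAR[:7]; L=PAR[7:].reshape(8,3); R=np.eye(3); p=L[0].copy(); A=[];P=[]
    for i in range(7):
        A.append(SG[i]*R[:,2 if AX[i]=="z" else 1]); P.append(p.copy())
        R=R@_rot(AX[i],SG[i]*q[i]+off[i]); p=p+R@L[i+1]
    A=np.array(A); return p,R,np.r_[np.cross(A,p-np.array(P)).T,A.T]
def FK(q): p,R,_=FKJ(q); return p,R
def rv(M):
    v=np.array([M[2,1]-M[1,2],M[0,2]-M[2,0],M[1,0]-M[0,1]])/2; s=np.linalg.norm(v)
    return v if s<1e-9 else v*np.arctan2(s,(np.trace(M)-1)/2)/s
def sim(q,rows,sub=4,n=3,lam=.03,w=1.,null=0.,q0=None,trace=False,frac=.7):
    q=np.array(q,float); x,M,_=FKJ(q); W=np.r_[np.ones(3),np.ones(3)*w]; T=[]
    V=np.array([2.39,2.39,3.14,3.14,3.14,3.14,3.14])*frac/8/sub
    for r in rows:
        for _ in range(sub):
            x=x+np.array(r[:3])/1000/sub; M=_rot("z",np.radians(r[3]/sub))@M
            qs=q.copy()
            for _ in range(n):
                p,R,J=FKJ(q); e=np.r_[x-p,rv(M@R.T)]*W; J=J*W[:,None]
                Ji=J.T@np.linalg.inv(J@J.T+lam**2*np.eye(6)); dq=Ji@e
                if null: dq=dq+(np.eye(7)-Ji@J)@(null*(q0-q))
                q=np.clip(q+dq,LIM[:,0],LIM[:,1])
            d=q-qs; k=max(1,np.max(np.abs(d)/V)); q=qs+d/k
        x,M,_=FKJ(q); T.append(q.copy())
    return (q,T) if trace else q
def lr(q):
    _,R=FK(q); return np.r_[np.arcsin(np.clip([R[2,0],R[2,1]],-1,1)),np.degrees(np.arctan2(-R[0,1]*-1,-R[1,1]))]
E
cat > t2.py <<'E'
from kin import *
segs=[(D[4][0],"-40 -10 -20 -10; -40 -10 -20 -10; -30 -10 -20 -10; 30 10 30 -10; 40 10 30 0; 20 5 20 0; 0 0 0 0",D[5]),
(D[5][0],"-30 5 -40 10; -30 5 -55 10; -30 5 -55 10; -30 5 -55 10; -30 5 -55 10; -20 5 -55 10; -20 2 -55 10; 0 0 -55 10; 0 0 -55 10; 0 0 0 2",D[6]),
(D[6][0],"-10 5 -50 6; -10 5 -50 5; -6 3 -50 0; 0 0 -40 0; 0 0 0 0",D[7]),
(D[3][0],"20 3 40 -10; 20 3 40 -10; 20 4 40 -10; 20 4 35 -10; 20 4 30 0; 0 0 0 0",D[4])]
A=np.array(D[0][0])
for kw in (dict(),dict(lam=.1),dict(sub=1,n=10),dict(w=.3),dict(w=.1),dict(null=.02,q0=A),dict(null=.1,q0=A),dict(null=.05,q0=LIM.mean(1)),dict(null=.01,q0=LIM.mean(1)),dict(frac=9),dict(sub=1,n=10,w=.3),dict(sub=1,n=10,w=.3,lam=.1)):
    print({k:(v if k!="q0" else "m" if v[0]==0 else "A") for k,v in kw.items()},[ (sim(a,parse(s),**kw)-b[0]).round(2).tolist() if 0 else round(float(np.linalg.norm(sim(a,parse(s),**kw)-b[0])),2) for a,s,b in segs])
print([(sim(a,parse(s))-b[0]).round(2).tolist() for a,s,b in segs])
E
time timeout 400 python3 t2.py
```

```text
{} [0.65, 0.19, 0.53, 0.39]
{'lam': 0.1} [0.61, 0.21, 0.31, 0.35]
{'sub': 1, 'n': 10} [0.64, 0.12, 0.63, 0.45]
{'w': 0.3} [0.64, 0.19, 0.53, 0.39]
{'w': 0.1} [0.62, 0.21, 0.53, 0.34]
{'null': 0.02, 'q0': 'A'} [0.85, 2.65, 1.3, 0.36]
{'null': 0.1, 'q0': 'A'} [0.92, 2.87, 2.06, 0.58]
{'null': 0.05, 'q0': 'm'} [1.59, 2.37, 0.95, 0.97]
{'null': 0.01, 'q0': 'm'} [0.97, 1.53, 0.49, 0.3]
{'frac': 9} [0.75, 0.31, 0.62, 0.48]
{'sub': 1, 'n': 10, 'w': 0.3} [0.62, 0.13, 0.63, 0.43]
{'sub': 1, 'n': 10, 'w': 0.3, 'lam': 0.1} [0.59, 0.17, 0.39, 0.34]
[[0.35, 0.2, -0.36, -0.35, 0.07, 0.01, -0.1], [-0.11, -0.02, 0.09, 0.06, 0.11, -0.06, -0.01], [-0.4, 0.0, 0.01, -0.02, 0.29, -0.07, -0.19], [0.12, 0.11, 0.2, -0.09, -0.28, 0.02, 0.02]]
real	0m2.236s
user	0m2.728s
sys	0m0.076s
```

```bash
nproc; cat > plan.py <<'E'
from kin import *
import sys
from multiprocessing import Pool
vd=(.5414,.2667,.755); vp=(.6537,-.094,-.14)
def head(R): return np.arctan2(R[0,1],-R[1,1])
def gp(v,P,z,lean=.38):
    c,s=np.cos(v[2]),np.sin(v[2]); f=P+.019*np.sin(lean); return np.array([v[0]+c*f,v[1]+s*f,z-.019*np.cos(lean)])
def go(q,x,h,T,extra=1):
    rows=[]
    p,R=FK(q); d=(x-p)*1000; y=np.degrees(h-head(R)); y=(y+180)%360-180
    n=int(max(np.ceil(max(np.abs(d).max()/45,abs(y)/10)),1)); rows=[[*(d/n),y/n]]*n+[[0,0,0,0]]*extra
    q,t=sim(q,rows,lam=.1,sub=3,n=2,trace=True); T+=[(r,k) for r,k in zip(rows,t)]; return q
def end(q,T):
    c=0; info=[]
    for v,P,zs in ((vd,-.085,(.2,.046)),(vp,-.20,(.2,)),(vp,-.085,(.13,.081))):
        for z in zs:
            x=gp(v,P,z); q=go(q,x,v[2],T); p,R=FK(q); e=np.linalg.norm(p-x); eh=abs(head(R)-v[2]); l=np.arcsin(R[2,0]); r=np.arcsin(R[2,1])
            m=np.min(np.minimum(q-LIM[:,0],LIM[:,1]-q)); 
            c+=(e*20 if (v is vp or z<.1) else e*5)+eh*5+abs(r)*10+10*max(0,.34-l)+10*max(0,l-.42)+max(0,.06-m)*6
            info.append((round(e,3),round(l,3),round(r,3),round(m,3)))
    return c,info
def via(rng):
    a=rng.uniform(-.2,.7); r=rng.uniform(.45,.85); return np.array([r*np.cos(a),r*np.sin(a),rng.uniform(.33,.85)]),np.radians(rng.uniform(-90,130))
def run(a):
    q0,V=a; q=np.array(q0); T=[]
    try:
        for x,h in V: q=go(q,x,h,T)
        n=len(T); c,i=end(q,T); return c+.02*n,V,i,n
    except Exception as e: return 99,V,[],0
if __name__=="__main__":
    q0=eval(sys.argv[1]); tl=float(sys.argv[2]); import time; t0=time.time(); rng=np.random.default_rng(int(t0)); best=[]
    with Pool() as pool:
        while time.time()-t0<tl:
            C=[]
            for _ in range(64):
                if best and rng.random()<.6:
                    V=[(x+rng.normal(0,.04,3),h+rng.normal(0,.15)) for x,h in best[rng.integers(len(best))][1]]
                    V=[(np.r_[x[:2],max(x[2],.3)],h) for x,h in V]
                else: V=[via(rng) for _ in range(rng.integers(1,4))]
                C.append((q0,V))
            best=sorted(best+pool.map(run,C),key=lambda t:t[0])[:8]
    for b in best[:2]:
        print(round(b[0],3),b[3],b[2]); [print(x.round(3),np.degrees(h).round(0)) for x,h in b[1]]
    import pickle; pickle.dump(best,open("best.pkl","wb"))
E
export OPENBLAS_NUM_THREADS=1; timeout 300 python3 plan.py "[-2.05,-.34,1.45,2.43,.83,.35,-2.08]" 150
```

```text
4
2.699 28 [(np.float64(0.04), np.float64(0.348), np.float64(-0.002), np.float64(0.291)), (np.float64(0.017), np.float64(0.34), np.float64(0.0), np.float64(0.047)), (np.float64(0.033), np.float64(0.349), np.float64(-0.005), np.float64(0.045)), (np.float64(0.006), np.float64(0.348), np.float64(-0.004), np.float64(0.248)), (np.float64(0.004), np.float64(0.346), np.float64(-0.003), np.float64(0.16))]
[0.305 0.309 0.313] 65.0
[0.555 0.555 0.5  ] 81.0
[0.83  0.481 0.641] -65.0
2.816 32 [(np.float64(0.046), np.float64(0.342), np.float64(0.004), np.float64(0.302)), (np.float64(0.017), np.float64(0.335), np.float64(0.007), np.float64(0.055)), (np.float64(0.031), np.float64(0.342), np.float64(0.002), np.float64(0.05)), (np.float64(0.006), np.float64(0.342), np.float64(0.003), np.float64(0.252)), (np.float64(0.003), np.float64(0.34), np.float64(0.004), np.float64(0.176))]
[0.385 0.3   0.473] 71.0
[0.63  0.546 0.441] 100.0
[0.75  0.568 0.617] -61.0
```

```bash
cat > emit.py <<'E'
import pickle,sys
from plan import *
from station import get_obs
q=np.array(get_obs()["q"]); V=pickle.load(open("best.pkl","rb"))[int(sys.argv[2])][1][int(sys.argv[1]):]
p,R=FK(q); print(q.round(3),lr(q).round(3)); k=0
for x,h in V:
    T=[]; q=go(q,x,h,T); p,R=FK(q); print(x.round(3),len(T),T[0][0],"->",q.round(2),lr(q).round(3))
c,i=end(q,[]); print(round(c,2),[tuple(map(float,a)) for a in i])
E
python3 emit.py 0 0; python3 emit.py 0 1
```

```text
[-2.055 -0.337  1.455  2.435  0.833  0.346 -2.08 ] [4.9200e-01 2.7000e-02 4.2855e+01]
[0.305 0.309 0.313] 5 [np.float64(-34.735503388253946), np.float64(25.48203549060754), np.float64(35.48432768215237), np.float64(5.454355162423774)] -> [-1.83 -0.34  0.66  2.34  0.57  0.8  -1.91] [ 0.343  0.198 65.31 ]
[0.555 0.555 0.5  ] 7 [np.float64(39.693145635525866), np.float64(42.57207942314997), np.float64(38.48122139793696), np.float64(2.5341051978318725)] -> [-1.67  0.33  1.09  1.45 -0.42  1.14 -0.72] [ 0.349  0.208 79.099]
[0.83  0.481 0.641] 16 [np.float64(21.281076946528493), np.float64(-2.45052383099158), np.float64(9.911389463904289), np.float64(-9.617168968288262)] -> [-0.59  1.09  1.26  0.24 -0.78  1.92 -2.96] [ 3.5200e-01 -8.0000e-03 -6.8327e+01]
2.13 [(0.04, 0.348, -0.002, 0.291), (0.017, 0.34, 0.0, 0.047), (0.033, 0.348, -0.005, 0.045), (0.006, 0.348, -0.004, 0.248), (0.004, 0.346, -0.003, 0.16)]
[-2.055 -0.337  1.455  2.435  0.833  0.346 -2.08 ] [4.9200e-01 2.7000e-02 4.2855e+01]
[0.385 0.3   0.473] 8 [np.float64(-8.406859085011233), np.float64(13.317305245283558), np.float64(43.198322532219024), np.float64(4.056319479417795)] -> [-1.78 -0.34  0.68  1.98  0.45  1.13 -1.48] [ 0.265  0.265 73.329]
[0.63  0.546 0.441] 7 [np.float64(39.568660164064795), np.float64(40.49181258374815), np.float64(2.9963796234753572), np.float64(4.485640386513206)] -> [-1.38  0.46  0.94  1.38 -0.56  1.15 -0.23] [ 0.267  0.272 98.149]
[0.75  0.568 0.617] 17 [np.float64(10.061844429743124), np.float64(3.192825080057235), np.float64(10.845857082988058), np.float64(-9.91727658905586)] -> [-0.72  1.1   1.27  0.24 -0.79  1.92 -2.96] [  0.346  -0.    -60.749]
2.21 [(0.045, 0.341, 0.005, 0.303), (0.017, 0.333, 0.007, 0.055), (0.031, 0.341, 0.002, 0.052), (0.006, 0.34, 0.004, 0.253), (0.003, 0.339, 0.004, 0.177)]
```

Call:
carry_out(rows="-35 25 35 5.5; -35 25 35 5.5; -35 25 35 5.5; -35 25 35 5.5; 0 0 0 0")

```text
t: 13.28
eef_pos: [0.3155, 0.3019, 0.3068]
tool_rot: [-0.117, 0.824, 0.511, 0.218]
contact_force: [1.2, -0.4, -0.0]
gripper_width: 0.585
grasp_force: 0.0
```

```bash
export OPENBLAS_NUM_THREADS=1; python3 emit.py 1 0; python3 - <<'E'
from station import get_obs
print(get_obs()["q"].round(3).tolist())
E
```

```text
[-1.325 -0.333  0.387  2.325  0.11   0.631 -1.459] [4.9600e-01 3.2000e-02 6.3347e+01]
[0.555 0.555 0.5  ] 7 [np.float64(39.64807131698496), np.float64(41.99490312050312), np.float64(32.63277638560038), np.float64(2.8612684557888506)] -> [-1.25  0.37  0.72  1.31 -0.61  1.2  -0.64] [4.9700e-01 3.4000e-02 8.0406e+01]
[0.83  0.481 0.641] 16 [np.float64(18.794053488041744), np.float64(-4.860860625040149), np.float64(9.386108993107825), np.float64(-9.70428742031494)] -> [-0.68  1.05  1.22  0.24 -0.64  1.92 -2.96] [ 4.3200e-01 -3.2000e-02 -6.5076e+01]
7.97 [(0.052, 0.427, -0.027, 0.261), (0.032, 0.409, -0.022, 0.0), (0.048, 0.475, -0.05, 0.004), (0.012, 0.471, -0.047, 0.059), (0.022, 0.44, -0.055, 0.0)]
[-1.325, -0.333, 0.387, 2.325, 0.11, 0.631, -1.459]
```

```bash
cat >> kin.py <<'E'
def sim(q,rows,sub=3,n=2,lam=.1,w=1.,trace=False,frac=.7):
    q=np.array(q,float); x,M,_=FKJ(q); T=[]; W=np.r_[np.ones(3),np.ones(3)*w]
    V=np.array([2.39,2.39,3.14,3.14,3.14,3.14,3.14])*frac/8/sub
    for r in rows:
        for s in range(sub):
            x=x+np.array(r[:3])/1000/sub; M=_rot("z",np.radians(r[3]/sub))@M
            lo=np.maximum(LIM[:,0],q-V); hi=np.minimum(LIM[:,1],q+V)
            for _ in range(n):
                p,R,J=FKJ(q); e=np.r_[x-p,rv(M@R.T)]*W; J=J*W[:,None]; fix=np.zeros(7,bool); dq=np.zeros(7)
                for _ in range(4):
                    Jf=J[:,~fix]; e2=e-J[:,fix]@dq[fix]
                    dq[~fix]=Jf.T@np.linalg.solve(Jf@Jf.T+lam**2*np.eye(6),e2)
                    bad=~fix&((q+dq>hi+1e-9)|(q+dq<lo-1e-9))
                    if not bad.any(): break
                    dq[bad]=np.clip(q+dq,lo,hi)[bad]-q[bad]; fix|=bad
                q=np.clip(q+dq,lo,hi)
        x,M,_=FKJ(q); T.append(q.copy())
    return (q,T) if trace else q
E
cat > t3.py <<'E'
from kin import *
exec(open("t2.py").read().split("A=np")[0].split("\n",1)[1])
segs.append((D[7][0],"-35 25 35 5.5; -35 25 35 5.5; -35 25 35 5.5; -35 25 35 5.5; 0 0 0 0",([-1.325,-.333,.387,2.325,.11,.631,-1.459],)))
for kw in (dict(),dict(n=4,lam=.03),dict(n=6,lam=.01),dict(lam=.03,n=4,sub=6),dict(lam=.01,n=6,w=.3),dict(lam=.01,n=6,w=3)): print(kw,[ round(float(np.linalg.norm(sim(a,parse(s),**kw)-b[0])),2) for a,s,b in segs],[lr(sim(a,parse(s),**kw)).round(3)[:2].tolist() for a,s,b in segs])
print([lr(b[0]).round(3)[:2].tolist() for a,s,b in segs])
E
python3 t3.py
```

```text
{} [0.45, 0.44, 0.18, 0.31, 0.36] [[0.531, -0.031], [0.488, 0.013], [0.47, 0.097], [0.417, 0.062], [0.493, 0.028]]
{'n': 4, 'lam': 0.03} [0.59, 0.33, 0.59, 0.35, 0.05] [[0.504, -0.02], [0.478, 0.02], [0.479, 0.18], [0.44, 0.045], [0.496, 0.024]]
{'n': 6, 'lam': 0.01} [0.66, 0.33, 0.7, 0.37, 0.05] [[0.487, 0.026], [0.479, 0.021], [0.52, 0.193], [0.434, 0.044], [0.496, 0.024]]
{'lam': 0.03, 'n': 4, 'sub': 6} [0.61, 0.41, 0.68, 0.35, 0.06] [[0.508, -0.005], [0.518, -0.018], [0.515, 0.151], [0.423, 0.054], [0.496, 0.024]]
{'lam': 0.01, 'n': 6, 'w': 0.3} [0.57, 0.19, 0.72, 0.38, 0.08] [[0.484, -0.081], [0.477, 0.024], [0.41, 0.278], [0.403, 0.068], [0.501, 0.014]]
{'lam': 0.01, 'n': 6, 'w': 3} [0.62, 0.45, 0.69, 0.37, 0.05] [[0.499, -0.011], [0.482, 0.017], [0.549, 0.181], [0.423, 0.056], [0.495, 0.025]]
[[0.482, 0.015], [0.474, 0.018], [0.495, 0.025], [0.472, 0.063], [0.496, 0.032]]
```

```bash
export OPENBLAS_NUM_THREADS=1; sed -i 's/lam=.1,sub=3,n=2,trace/lam=.03,sub=2,n=3,w=2.,trace/; s/max(0,l-.42)/max(0,l-.5)/' plan.py
cat > t4.py <<'E'
from plan import *
rng=np.random.default_rng(1)
for nm,v,z in (("die",vd,.046),("press",vp,.081),("press+",vp,.1)):
    for lean in (.35,.42,.46,.49):
        M=toolR(v[2],lean); x=gp(v,-.085,z,lean); B=(0,0)
        lo=LIM[:,0]+.02; hi=LIM[:,1]-.02
        for _ in range(12):
            q0=np.clip(np.array([-.5,.4,0,2.1,.1,.4,-1.8])+rng.normal(0,.6,7),lo+.01,hi-.01)
            r=least_squares(lambda q:err(q,x,M),q0,bounds=(lo,hi),max_nfev=40)
            if r.cost<1e-7:
                m=np.min(np.minimum(r.x-LIM[:,0],LIM[:,1]-r.x)); 
                if m>B[0]: B=(m,r.x.round(2))
        print(nm,lean,B)
E
timeout 100 python3 t4.py; timeout 200 python3 plan.py "[-1.325,-.333,.387,2.325,.11,.631,-1.459]" 120
```

```text
die 0.35 (np.float64(0.04333094523645456), array([ 0.04,  0.53, -0.61,  2.26,  1.16,  0.21, -2.39]))
die 0.42 (np.float64(0.1587591146322449), array([ 0.42,  0.75, -1.09,  2.28,  1.6 ,  0.5 , -2.69]))
die 0.46 (np.float64(0.1252442347817717), array([ 0.39,  0.71, -1.02,  2.31,  1.74,  0.43, -2.83]))
die 0.49 (np.float64(0.058991041662697974), array([ 0.43,  0.74, -1.06,  2.32,  1.83,  0.46, -2.9 ]))
press 0.35 (np.float64(0.06565817515696887), array([ 0.2 ,  0.45, -0.22,  2.16,  0.64,  0.24, -2.3 ]))
press 0.42 (np.float64(0.02250061968317632), array([ 0.25,  0.44, -0.28,  2.21,  1.14,  0.19, -2.79]))
press 0.46 (0, 0)
press 0.49 (0, 0)
press+ 0.35 (np.float64(0.07036770036301698), array([-0.34,  0.43,  0.44,  2.19, -0.63,  0.24, -1.09]))
press+ 0.42 (np.float64(0.02832604929442159), array([-0.46,  0.45,  0.57,  2.25, -1.2 ,  0.2 , -0.55]))
press+ 0.46 (np.float64(0.047576131272693445), array([ 0.33,  0.41, -0.38,  2.22,  1.27,  0.22, -2.91]))
press+ 0.49 (0, 0)
0.824 23 [(np.float64(0.0), np.float64(0.38), np.float64(-0.004), np.float64(0.112)), (np.float64(0.002), np.float64(0.38), np.float64(-0.004), np.float64(0.039)), (np.float64(0.0), np.float64(0.38), np.float64(-0.004), np.float64(0.138)), (np.float64(0.0), np.float64(0.38), np.float64(-0.004), np.float64(0.245)), (np.float64(0.0), np.float64(0.38), np.float64(-0.004), np.float64(0.15))]
[0.309 0.258 0.474] -0.0
[0.518 0.057 0.407] -66.0
[0.581 0.149 0.364] -11.0
0.825 25 [(np.float64(0.0), np.float64(0.399), np.float64(0.003), np.float64(0.077)), (np.float64(0.005), np.float64(0.398), np.float64(0.002), np.float64(0.043)), (np.float64(0.0), np.float64(0.398), np.float64(0.002), np.float64(0.124)), (np.float64(0.0), np.float64(0.398), np.float64(0.002), np.float64(0.225)), (np.float64(0.0), np.float64(0.398), np.float64(0.002), np.float64(0.133))]
[0.223 0.296 0.346] -9.0
[0.505 0.119 0.302] -51.0
[0.657 0.106 0.458] -0.0
```

```bash
export OPENBLAS_NUM_THREADS=1; python3 emit.py 0 0
```

```text
[-1.325 -0.333  0.387  2.325  0.11   0.631 -1.459] [4.9600e-01 3.2000e-02 6.3347e+01]
[0.309 0.258 0.474] 8 [np.float64(-1.222012586298195), np.float64(-6.51025712837368), np.float64(24.34627087099053), np.float64(-9.081394630592522)] -> [-0.55 -0.3  -0.49  1.93  0.31  1.25 -2.67] [ 0.496  0.032 -0.228]
[0.518 0.057 0.407] 8 [np.float64(29.28828039117925), np.float64(-29.418275068658073), np.float64(-9.337184031348011), np.float64(-9.401592323864376)] -> [ 0.53 -0.34 -1.04  1.8   0.08  1.44 -2.96] [ 3.8000e-01 -4.0000e-03 -5.0461e+01]
[0.581 0.149 0.364] 7 [np.float64(39.70779590710489), np.float64(-2.242715837482488), np.float64(-18.35648106833195), np.float64(6.581617734192496)] -> [ 0.5   0.22 -1.11  1.78  0.54  1.04 -2.57] [ 3.8000e-01 -4.0000e-03 -1.0972e+01]
0.38 [(0.0, 0.38, -0.004, 0.112), (0.002, 0.38, -0.004, 0.039), (0.0, 0.38, -0.004, 0.138), (0.0, 0.38, -0.004, 0.245), (0.0, 0.38, -0.004, 0.15)]
```

Call:
carry_out(rows="-1 -6 24 -9; -1 -6 24 -9; -1 -6 24 -9; -1 -6 24 -9; -1 -6 24 -9; -1 -6 24 -9; -1 -6 24 -9; 0 0 0 0")

```text
t: 14.28
eef_pos: [0.3146, 0.2634, 0.465]
tool_rot: [0.007, 0.969, 0.026, 0.244]
contact_force: [-0.2, -0.2, -0.8]
gripper_width: 0.582
grasp_force: 0.0
```

```bash
export OPENBLAS_NUM_THREADS=1; python3 emit.py 1 0
```

```text
[-0.544 -0.309 -0.481  1.964  0.297  1.203 -2.613] [0.492 0.031 2.842]
[0.518 0.057 0.407] 8 [np.float64(28.90017032415718), np.float64(-29.495048245039218), np.float64(-7.597260078693688), np.float64(-9.840136627111008)] -> [ 0.48 -0.34 -1.    1.81  0.08  1.44 -2.96] [ 3.7300e-01 -9.0000e-03 -5.0123e+01]
[0.581 0.149 0.364] 7 [np.float64(40.36039607608209), np.float64(-1.8757758054828155), np.float64(-18.459218374987746), np.float64(6.525154485150296)] -> [ 0.45  0.2  -1.04  1.78  0.5   1.02 -2.54] [ 3.7300e-01 -9.0000e-03 -1.0972e+01]
0.92 [(0.0, 0.373, -0.009, 0.171), (0.008, 0.371, -0.007, 0.0), (0.0, 0.371, -0.007, 0.14), (0.0, 0.371, -0.007, 0.23), (0.0, 0.371, -0.007, 0.126)]
```

Matches the model; continue.

Call:
carry_out(rows="29 -29 -8 -9.8; 29 -29 -8 -9.8; 29 -29 -8 -9.8; 29 -29 -8 -9.8; 29 -29 -8 -9.8; 29 -29 -8 -9.8; 29 -29 -8 -9.8; 0 0 0 0")

```text
t: 15.28
eef_pos: [0.4313, 0.1356, 0.4379]
tool_rot: [0.096, 0.913, -0.32, 0.234]
contact_force: [-0.8, -0.3, -0.7]
gripper_width: 0.583
grasp_force: 0.0
```

```bash
export OPENBLAS_NUM_THREADS=1; python3 emit.py 2 0
```

```text
[ 0.524 -0.171 -1.132  1.866  0.362  1.244 -2.956] [ 5.1000e-01  2.9000e-02 -3.8845e+01]
[0.581 0.149 0.364] 5 [np.float64(37.14798674301917), np.float64(3.3264123511966974), np.float64(-17.357214495109407), np.float64(6.9682242763570414)] -> [ 0.5   0.17 -1.14  1.86  0.67  0.96 -2.69] [  0.51    0.029 -10.972]
6.62 [(0.0, 0.51, 0.029, 0.126), (0.045, 0.49, 0.035, 0.014), (0.001, 0.49, 0.035, 0.049), (0.001, 0.49, 0.034, 0.078), (0.088, 0.532, 0.089, 0.0)]
```

Call:
carry_out(rows="17 -34 -40 9.8; 17 -34 -40 9.8; 17 -34 -40 9.8; 17 -34 -40 9.8; 0 0 -40 0; 0 0 -40 0; 0 0 -30 0; 0 0 0 0")

```text
t: 16.27
eef_pos: [0.4919, 0.0155, 0.1766]
tool_rot: [0.013, 0.969, -0.011, 0.247]
contact_force: [-0.4, 0.6, 1.4]
gripper_width: 0.586
grasp_force: 0.0
```

```bash
cat > st.py <<'E'
from kin import *
from station import get_obs
o=get_obs(); q=o["q"]; R=Ro.from_quat(np.array(o["tool_rot"])[[1,2,3,0]]).as_matrix()
print("t",round(float(o["t"]),2),"q",q.round(2).tolist(),"p",o["eef_pos"].round(4),"lean",R[2,0].round(3),"roll",R[2,1].round(3),"head",np.degrees(np.arctan2(R[0,1],-R[1,1])).round(2),"F",o["contact_force"].round(1))
E
python3 st.py
```

```text
t 16.27 q [0.34, 0.1, -0.62, 2.36, 0.78, 0.3, -2.56] p [0.4919 0.0155 0.1766] lean 0.479 roll 0.021 head -1.58 F [-0.4  0.6  1.4]
```

Call:
carry_out(rows="0 0 -30 0; 0 0 -30 0; -10 0 -20 0; -20 0 -10 0; -20 0 0 0; -20 0 0 0; 0 0 0 0")

```text
t: 17.15
eef_pos: [0.4616, 0.0074, 0.1266]
tool_rot: [0.013, 0.973, -0.012, 0.228]
contact_force: [-0.1, -0.6, -0.1]
gripper_width: 0.587
grasp_force: 0.0
```

```bash
python3 st.py
```

```text
t 17.15 q [0.48, 0.2, -0.78, 2.43, 1.18, 0.3, -2.95] p [0.4616 0.0074 0.1266] lean 0.444 roll 0.021 head -1.73 F [-0.1 -0.6 -0.1]
```

Call:
carry_out(rows="-20 0 -10 0; -20 0 -10 0; -25 0 0 0; -25 0 0 0; -25 0 0 0; -25 0 0 0; -25 0 0 0; 0 0 0 0")

```text
t: 18.15
eef_pos: [0.4106, 0.0286, 0.1364]
tool_rot: [0.024, 0.982, -0.017, 0.184]
contact_force: [0.4, -0.3, -0.3]
gripper_width: 0.586
grasp_force: 0.0
```

```bash
python3 st.py
```

```text
t 18.15 q [0.97, 0.28, -1.41, 2.43, 1.01, 0.55, -2.85] p [0.4106 0.0286 0.1364] lean 0.363 roll 0.042 head -2.39 F [ 0.4 -0.3 -0.3]
```

```bash
export OPENBLAS_NUM_THREADS=1; cat > e2.py <<'E'
from plan import *
from station import get_obs
q=np.array(get_obs()["q"]); 
c,i=end(q,[]); print(round(c,2),[tuple(map(float,a)) for a in i])
T=[]; q=go(q,np.array([.55,.12,.3]),.4,T); print(q.round(2)); T=[]; c,i=end(q,T); print(round(c,2),[tuple(map(float,a)) for a in i])
for z in (0,): print([t[1].round(2).tolist() for t in T[::4]])
E
python3 e2.py
```

```text
2.41 [(0.0, 0.369, 0.041, 0.0), (0.0, 0.369, 0.041, 0.175), (0.0, 0.369, 0.041, 0.154), (0.0, 0.369, 0.041, 0.322), (0.0, 0.369, 0.041, 0.151)]
[ 0.87  0.33 -1.41  1.96  0.54  0.81 -1.95]
2.08 [(0.0, 0.369, 0.041, 0.095), (0.0, 0.369, 0.041, 0.168), (0.0, 0.369, 0.041, 0.146), (0.0, 0.369, 0.041, 0.316), (0.0, 0.369, 0.041, 0.199)]
[[0.81, 0.35, -1.4, 2.04, 0.59, 0.74, -1.94], [0.5, 0.45, -1.18, 2.2, 0.87, 0.52, -2.09], [0.16, 0.59, -0.79, 2.27, 1.46, 0.34, -2.66], [0.54, 0.29, -0.9, 2.35, 0.92, 0.37, -2.45], [0.9, 0.12, -0.99, 2.29, 0.49, 0.47, -2.18], [0.6, 0.44, -0.74, 2.12, 0.95, 0.49, -2.56]]
```

Call:
carry_out(rows="35 23 41 6.3; 35 23 41 6.3; 35 23 41 6.3; 35 23 41 6.3; -22 31 -39 6.8; -22 31 -39 6.8; -22 31 -39 6.8; 0 0 0 0")

```text
t: 19.15
eef_pos: [0.4637, 0.2017, 0.1587]
tool_rot: [-0.042, 0.922, 0.342, 0.175]
contact_force: [0.0, 0.2, 0.1]
gripper_width: 0.587
grasp_force: 0.0
```

```bash
python3 st.py; python3 - <<'E'
from h import *
v=[.5414,.2667,.755]
print(plan(v,(-.085,0,.046),0))
cams={c:cam(c) for c in ("scene","top")}
M=mask(cams,"die",v)
for k in M: print(k,silfit(cams,{k:M[k]},v,DIEP))
im=cams["scene"]["img"]; e=proj(cams["scene"],[.51,.23,.1])[0].astype(int); cv2.imwrite("pics/g1.png",cv2.resize(im[e[1]-60:e[1]+60,e[0]-80:e[0]+80],(800,600),interpolation=cv2.INTER_CUBIC))
E
```

```text
t 19.15 q [0.55, 0.37, -1.21, 2.23, 0.74, 0.51, -2.04] p [0.4637 0.2017 0.1587] lean 0.351 roll 0.042 head 40.29 F [0.  0.2 0.1]
(array([  21.17502128,   10.76192843, -130.4659345 ]), np.float64(2.972328410479194), array([0.48486683, 0.21248569, 0.02822696]))
scene die 648.0 0.58
top die 567.0 0.72
scene (array([0.54166171, 0.2654009 , 0.74915708]), np.float64(0.09815614654359694))
top (array([0.54166052, 0.26812809, 0.74349073]), np.float64(0.12517914197971258))
```

View pics/g1.png

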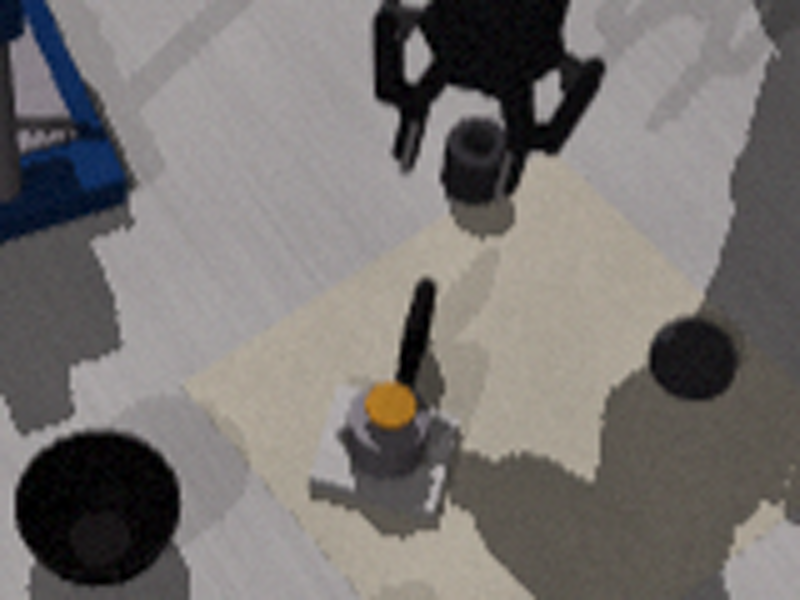

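The fingers are open above and in front of the black grip, which lies at crop (415,330), in line with the fingers.

Call:
carry_out(rows="10 5 -20 1.5; 11 6 -20 1.2; 0 0 -30 0; 0 0 -30 0; 0 0 0 0")

```text
t: 19.98
eef_pos: [0.4888, 0.2095, 0.0609]
tool_rot: [-0.045, 0.915, 0.36, 0.176]
contact_force: [-0.5, 0.2, 1.0]
gripper_width: 0.587
grasp_force: 0.0
```

```bash
python3 st.py; python3 - <<'E'
from h import *
v=[.5415,.2667,.75]
print(plan(v,(-.085,0,.046),0))
E
```

```text
t 19.98 q [0.21, 0.52, -0.84, 2.25, 1.18, 0.35, -2.39] p [0.4888 0.2095 0.0609] lean 0.354 roll 0.044 head 42.44 F [-0.5  0.2  1. ]
(array([ -3.99626336,   3.27599459, -32.65609669]), np.float64(0.5326202081482675), array([0.48476768, 0.21277919, 0.02825101]))
```

Call:
carry_out(rows="-2 1 -11 0.5; -2 1 -11 0; 0 1 -10 0; 0 0 0 0")

```text
t: 20.48
eef_pos: [0.4858, 0.2136, 0.0308]
tool_rot: [-0.046, 0.913, 0.364, 0.177]
contact_force: [-0.5, -0.6, -0.3]
gripper_width: 0.589
grasp_force: 0.0
```

Call:
carry_out(rows="0 0 0 0; 0 0 0 0; 0 0 0 0; 0 0 0 0; 0 0 0 0; 0 0 0 0", claw=0, force=80)

```text
t: 21.22
eef_pos: [0.4846, 0.2143, 0.0306]
tool_rot: [-0.047, 0.913, 0.365, 0.177]
contact_force: [-4.0, -4.0, 9.6]
gripper_width: 0.133
grasp_force: 77.5
```

```bash
python3 st.py
```

```text
t 21.23 q [0.12, 0.56, -0.74, 2.27, 1.41, 0.31, -2.62] p [0.4846 0.2143 0.0306] lean 0.357 roll 0.044 head 43.07 F [-4.  -4.   9.6]
```

Call:
carry_out(rows="0 0 20 0; 0 0 40 0; 0 0 40 0; -3 -40 0 -7.3; -3 -40 0 -7.3; -3 -40 0 -7.3; -3 -40 0 -7.3; -3 -40 0 -7.3; -3 -40 0 -7.3; -3 -40 0 -7.3")

```text
t: 22.48
eef_pos: [0.462, -0.0677, 0.1292]
tool_rot: [0.035, 0.981, -0.067, 0.178]
contact_force: [1.0, 0.4, -3.5]
gripper_width: 0.131
grasp_force: 78.5
```

Call:
carry_out(rows="0 0 0 0; 0 0 0 0")

```text
t: 22.72
eef_pos: [0.463, -0.0658, 0.1294]
tool_rot: [0.034, 0.981, -0.065, 0.179]
contact_force: [0.2, 0.6, -3.4]
gripper_width: 0.126
grasp_force: 78.7
```

```bash
python3 st.py; cat > rel.py <<'E'
from h import *
import sys
# expected die pose from grasp; silhouette fits of die (at z0) and press
o,R=tool(); hd=np.arctan2(R[0,1],-R[1,1]); off=float(sys.argv[1]) if len(sys.argv)>1 else 0.
e=o["eef_pos"]; zb=e[2]-.0306; n=sys.argv[2]
exp=np.array([e[0]+.0774*np.cos(hd),e[1]+.0774*np.sin(hd),hd]); print("exp",exp.round(4),"bottom",zb.round(4))
cams={c:cam(c) for c in ("scene","top")}
P=[p+[0,0,zb] for p in DIEP]
M=mask(cams,"die",exp,zb+.03)
for k in (list(M),*[[c] for c in M]):
    if k: x,f=silfit(cams,{c:M[c] for c in k},exp,P); print("die",k,x.round(4),round(f,3))
vp=[.6537,-.094,-.14]; MP=mask(cams,"press",vp,.1)
for c in MP: x,f=silfit(cams,{c:MP[c]},vp,PRESSP); print("press",c,x.round(4),round(f,3))
big=[]
for c in cams:
    im=cams[c]["img"].copy(); u=proj(cams[c],[exp[0]+.03,exp[1],.1])[0].astype(int)
    S=cv2.resize(im[u[1]-60:u[1]+60,u[0]-40:u[0]+40],(400,600),interpolation=cv2.INTER_CUBIC); big.append(S)
cv2.imwrite(f"pics/{n}.png",np.hstack(big))
E
python3 rel.py 0 r1
```

```text
t 22.73 q [0.6, 0.21, -0.72, 2.35, 0.76, 0.37, -2.47] p [ 0.463  -0.0658  0.1294] lean 0.355 roll 0.043 head -7.99 F [ 0.2  0.6 -3.4]
exp [ 0.5396 -0.0765 -0.1395] bottom 0.0988
scene die 655.0 0.91
top die 682.0 0.62
die ['scene', 'top'] [ 0.5411 -0.0776 -0.1377] 0.332
die ['scene'] [ 0.5426 -0.0795 -0.1121] 0.188
die ['top'] [ 0.5401 -0.0771 -0.1426] 0.126
scene press 4111.0 0.76
top press 3561.0 0.91
press scene [ 0.6543 -0.098  -0.1287] 0.118
press top [ 0.6534 -0.0924 -0.1402] 0.201
```

View pics/r1.png

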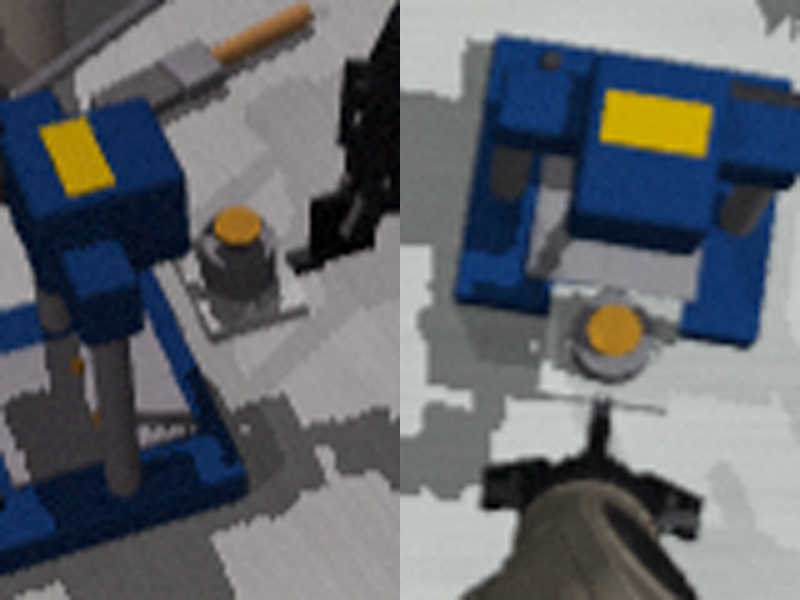

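```bash
cat >> h.py <<'E'
def seg(a,b,r):
    a,b=np.array(a),np.array(b); s=np.array([(i,j,k) for i in (-1,1) for j in (-1,1) for k in (-1,1)])*r*.8; return np.r_[a+s,b+s]
PRESSL=PRESSP+[seg((.02,-.11,.21),(-.119,-.11,.29),.006),seg((-.119,-.11,.29),(-.119,-.196,.29),.008),seg((.02,-.085,.21),(.02,-.118,.21),.014)]
E
python3 - <<'E'
from h import *
cams={c:cam(c) for c in ("scene","top")}
v=[.6537,-.094,-.14]; MP=mask(cams,"press",v,.1)
for k in (["scene"],["top"],["scene","top"]): x,f=silfit(cams,{c:MP[c] for c in k},v,PRESSL); print("press",k,x.round(4),round(f,3))
r=cams["scene"]; hsv=cv2.cvtColor(r["img"],cv2.COLOR_BGR2HSV)
for y in (.024,-.024):
    P=pose(v,np.array([(0,y,.047),(0,y,.035)])); u=proj(r,P); print("peg exp",u.round(1).tolist())
    a,b=u.mean(0).astype(int); w=hsv[b-8:b+9,a-8:a+9]; m=(w[...,0]>8)&(w[...,0]<30)&(w[...,1]>110)
    ys,xs=np.nonzero(m); print(m.sum(), (xs.mean()+a-8, ys.mean()+b-8) if m.any() else None, [xs.min()+a-8,xs.max()+a-8,ys.min()+b-8,ys.max()+b-8] if m.any() else "")
im=r["img"][195:255,180:250]; cv2.imwrite("pics/peg.png",cv2.resize(im,(700,600),interpolation=cv2.INTER_CUBIC))
E
```

```text
scene press 4319.0 0.97
top press 3624.0 0.79
press ['scene'] [ 0.6545 -0.0938 -0.1495] 0.061
press ['top'] [ 0.6535 -0.0894 -0.1477] 0.125
press ['scene', 'top'] [ 0.6543 -0.0906 -0.1484] 0.195
peg exp [[218.0, 224.2], [218.2, 226.4]]
7 (np.float64(216.14285714285714), np.float64(222.14285714285714)) [np.int64(213), np.int64(218), np.int64(217), np.int64(227)]
peg exp [[213.6, 213.9], [213.9, 216.1]]
10 (np.float64(214.0), np.float64(215.8)) [np.int64(213), np.int64(215), np.int64(214), np.int64(217)]
```

View pics/peg.png

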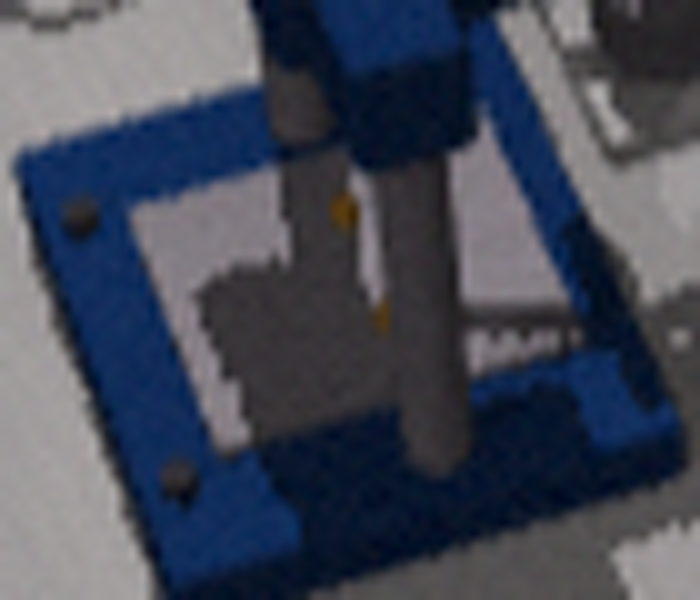

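Call:
carry_out(rows="0 0 -22 -0.5; 0 0 -22 0; 0 0 0 0; 19 -2.2 0 0; 19 -2.2 0 0; 19 -2.2 0 0; 19 -2.2 0 0; 19 -2.2 0 0; 19 -2 0 0; 0 0 0 0")

```text
t: 24.48
eef_pos: [0.5792, -0.0793, 0.0868]
tool_rot: [0.034, 0.981, -0.07, 0.18]
contact_force: [0.2, -0.2, -4.2]
gripper_width: 0.13
grasp_force: 78.8
```

```bash
python3 st.py;  python3 - <<'E'
from h import *
o,R=tool(); hd=np.arctan2(R[0,1],-R[1,1]); e=o["eef_pos"]; zb=e[2]-.0306
exp=np.array([e[0]+.0774*np.cos(hd),e[1]+.0774*np.sin(hd),hd]); print("exp",exp.round(4),zb.round(4))
cams={c:cam(c) for c in ("scene","top")}
P=[p+[0,0,zb] for p in DIEP[:1]]
S=[]
for c in cams:
    im=cams[c]["img"].copy(); u=proj(cams[c],[exp[0],exp[1],.1])[0].astype(int)
    big=cv2.resize(im[u[1]-40:u[1]+40,u[0]-27:u[0]+27],(400,600),interpolation=cv2.INTER_CUBIC)
    for z in (0,.014):
        q=proj(cams[c],pose(exp,np.array([(-.035,-.04,z),(.035,-.04,z),(.035,.04,z),(-.035,.04,z)]),zb)); q=(q-[u[0]-27,u[1]-40]+.5)*[400/54,7.5]-.5
        cv2.polylines(big,[q.round().astype(int)],True,(0,0,255),1)
    S.append(big)
cv2.imwrite("pics/in1.png",np.hstack(S))
E
```

```text
t 24.48 q [0.46, 0.45, -0.59, 2.14, 0.99, 0.42, -2.62] p [ 0.5792 -0.0793  0.0868] lean 0.358 roll 0.042 head -8.62 F [ 0.2 -0.2 -4.2]
exp [ 0.6557 -0.0909 -0.1504] 0.0562
```

View pics/in1.png

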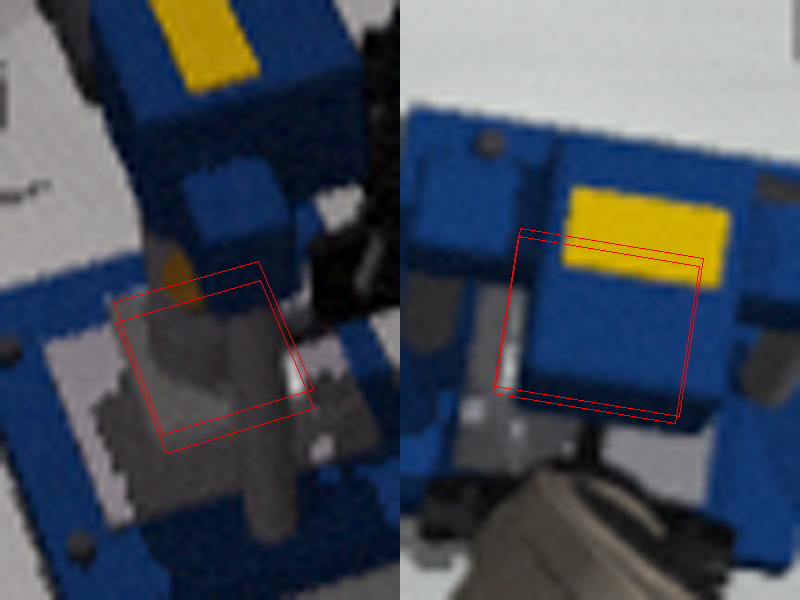

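Call:
carry_out(rows="-2 0 -2 0; 0 0 -2 0; 0 0 -2 0; 0 0 -2 0; 0 0 -1 0; 0 0 0 0")

```text
t: 25.32
eef_pos: [0.5754, -0.0791, 0.0765]
tool_rot: [0.035, 0.981, -0.069, 0.179]
contact_force: [0.2, -0.5, -4.7]
gripper_width: 0.128
grasp_force: 78.8
```

```bash
python3 st.py
```

```text
t 25.32 q [0.44, 0.46, -0.57, 2.16, 1.03, 0.41, -2.67] p [ 0.5754 -0.0791  0.0765] lean 0.356 roll 0.043 head -8.55 F [ 0.2 -0.5 -4.7]
```

Call:
carry_out(rows="1 0 -1.5 0; 0 0 -1.5 0; 0 0 -1 0; 0 0 0 0")

```text
t: 25.82
eef_pos: [0.5766, -0.0791, 0.0733]
tool_rot: [0.035, 0.981, -0.069, 0.179]
contact_force: [-6.8, -0.3, 6.2]
gripper_width: 0.126
grasp_force: 80.6
```

Call:
carry_out(rows="0 0 -1.5 0; 0 0 -1 0; 0 0 0 0")

```text
t: 26.2
eef_pos: [0.5761, -0.079, 0.0696]
tool_rot: [0.035, 0.981, -0.069, 0.179]
contact_force: [-2.8, 0.7, -3.7]
gripper_width: 0.129
grasp_force: 79.0
```

Call:
carry_out(rows="-0.5 0 -1.5 0; 0 0 -1 0; 0 0 -0.5 0; 0 0 0 0")

```text
t: 26.7
eef_pos: [0.5758, -0.0791, 0.0672]
tool_rot: [0.035, 0.981, -0.069, 0.179]
contact_force: [-5.0, 2.4, 1.7]
gripper_width: 0.128
grasp_force: 80.0
```

Call:
carry_out(rows="0 0 -1 0; 0 0 -0.5 0; 0 0 0 0")

```text
t: 27.08
eef_pos: [0.5757, -0.0793, 0.0667]
tool_rot: [0.035, 0.981, -0.069, 0.179]
contact_force: [-14.3, 1.3, 16.3]
gripper_width: 0.132
grasp_force: 82.2
```

Call:
carry_out(rows="-0.5 0 0.5 0; 0 0 0 0; 0 0 0 0; 0 0 0 0", claw=25, force=20)

```text
t: 27.58
eef_pos: [0.5757, -0.0794, 0.0661]
tool_rot: [0.035, 0.981, -0.07, 0.179]
contact_force: [-0.9, 0.8, 0.4]
gripper_width: 0.289
grasp_force: 0.0
```

```bash
python3 st.py;  python3 - <<'E'
from h import *
v=[.6543,-.0906,-.148]
cams={c:cam(c) for c in ("scene","top")}
S=[]
for c in cams:
    im=cams[c]["img"].copy(); u=proj(cams[c],[v[0],v[1],.08])[0].astype(int)
    big=cv2.resize(im[u[1]-40:u[1]+40,u[0]-27:u[0]+27],(400,600),interpolation=cv2.INTER_CUBIC)
    for z in (0,.014):
        q=proj(cams[c],pose(v,np.array([(-.035,-.04,z),(.035,-.04,z),(.035,.04,z),(-.035,.04,z)]),.035)); q=(q-[u[0]-27,u[1]-40]+.5)*[400/54,7.5]-.5
        cv2.polylines(big,[q.round().astype(int)],True,(0,0,255),1)
    S.append(big)
cv2.imwrite("pics/in2.png",np.hstack(S))
E
```

```text
t 27.57 q [0.42, 0.48, -0.54, 2.16, 1.08, 0.39, -2.72] p [ 0.5757 -0.0794  0.0661] lean 0.356 roll 0.043 head -8.58 F [-0.9  0.8  0.4]
```

View pics/in2.png

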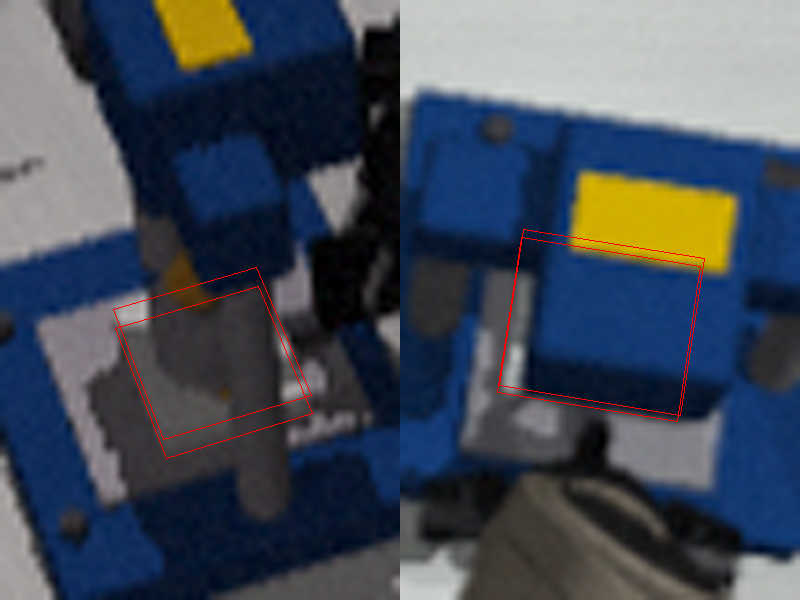

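The die sits inside the predicted seat outline in both views, and its punch is still proud. I'll back the fingers out to the front and rise.

Call:
carry_out(rows="-12 1.8 0 0; -16 2.4 0 0; -18 2.7 0 0; -20 3 10 0; -10 0 40 0; 0 0 50 0; 0 0 50 0; 0 0 50 0; 0 0 50 0; 0 0 50 0")

```text
t: 28.92
eef_pos: [0.4982, -0.0693, 0.3671]
tool_rot: [0.036, 0.981, -0.07, 0.179]
contact_force: [0.5, -0.6, -0.4]
gripper_width: 0.293
grasp_force: 0.0
```

Call:
carry_out(rows="0 -20 10 0; 5 -40 0 0; 10 -40 0 0; 10 -40 0 0; 10 -20 0 0; 0 0 0 0; 0 0 0 0", claw=0, force=60)

```text
t: 29.8
eef_pos: [0.5345, -0.2273, 0.3759]
tool_rot: [0.035, 0.981, -0.068, 0.179]
contact_force: [-0.1, 1.1, 0.5]
gripper_width: -0.002
grasp_force: 0.0
```

```bash
python3 st.py; python3 - <<'E'
from h import *
cams={c:cam(c) for c in ("scene","top")}
v=[.6543,-.0906,-.148]; P=[p+[0,0,.035] for p in DIEP]
M=mask(cams,"die",v,.07)
for c in cams:
    print(c,[(n,[(np.round(d["centre"],1).tolist(),round(d["confidence"],2)) for d in place_of(c,n)][:2],proj(cams[c],pose(v,np.array(X)))[0].round(1)) for n,X in (("lever_grip",(-.119,-.155,.29)),("punch_top",(0,0,.101)),("die_grip",(-.078,0,.085)))])
im=cams["scene"]["img"][90:270,130:370]; cv2.imwrite("pics/out.png",cv2.resize(im,(800,600),interpolation=cv2.INTER_CUBIC))
E
```

```text
t 29.8 q [1.01, 0.07, -0.73, 1.83, 0.05, 0.89, -1.45] p [ 0.5345 -0.2273  0.3759] lean 0.355 roll 0.043 head -8.44 F [-0.1  1.1  0.5]
scene die 500.0 0.63
top die 139.0 0.51
scene [('lever_grip', [([231.7, 129.6], 0.85), ([205.3, 154.8], 0.38)], array([231.2, 128.6])), ('punch_top', [([421.1, 324.9], 0.63), ([215.8, 208.7], 0.58)], array([214.9, 209.7])), ('die_grip', [([394.0, 376.8], 0.74), ([237.6, 204.3], 0.59)], array([237.3, 206.4]))]
top [('lever_grip', [([393.7, 195.4], 0.72)], array([390.6, 198.9])), ('punch_top', [([124.2, 204.0], 0.63), ([127.9, 272.2], 0.43)], array([335.2, 164.6])), ('die_grip', [([107.3, 220.6], 0.83), ([334.1, 168.7], 0.61)], array([331. , 189.6]))]
```

View pics/out.png

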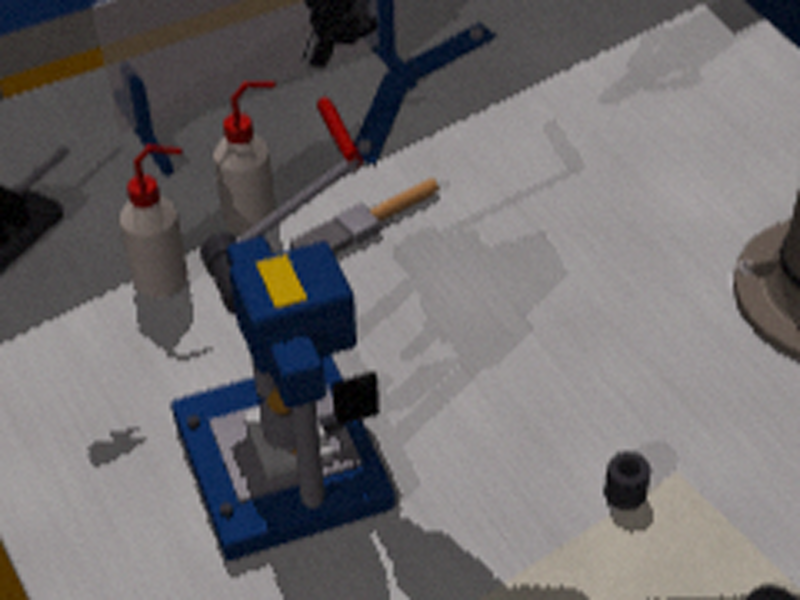

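The die set sits in the press with its black grip to the front, at crop (355,397). The red handle is clear, at crop (338,128).

Call:
carry_out(rows="-12 -2 -30 0; -12 -2 -30 0; 0 0 -10 0; 0 0 0 0")

```text
t: 30.8
eef_pos: [0.5109, -0.2332, 0.3062]
tool_rot: [0.035, 0.981, -0.069, 0.179]
contact_force: [1.0, -0.5, 0.7]
gripper_width: -0.001
grasp_force: 0.0
```

Call:
carry_out(rows="0 0 -5 0; -3.5 0.5 -7 0; -3.5 0.5 -7 0; 0 0 0 0")

```text
t: 31.3
eef_pos: [0.5038, -0.2323, 0.2875]
tool_rot: [0.035, 0.981, -0.069, 0.18]
contact_force: [0.0, 1.0, 4.6]
gripper_width: -0.001
grasp_force: 2.1
```

Call:
carry_out(rows="-6 0.9 -14.8 0; -4.5 0.7 -15.2 0; -3 0.5 -15.7 0; -1.5 0.2 -15.9 0; 0 0 0 0")

```text
t: 31.92
eef_pos: [0.4854, -0.2297, 0.2232]
tool_rot: [0.034, 0.981, -0.07, 0.176]
contact_force: [-10.6, 2.8, 6.5]
gripper_width: 0.002
grasp_force: 5.0
```

```bash
cat > lv.py <<'E'
from h import *
o,R=tool(); v=np.array([.6543,-.0906]); d=o["eef_pos"][:2]-v; c,s=np.cos(-.148),np.sin(-.148)
px=c*d[0]+s*d[1]; py=-s*d[0]+c*d[1]; z=o["eef_pos"][2]
sp=(z-.2175)/.16; ph=np.arcsin(np.clip(sp,-1,1)); print("t",o["t"],"theta",round(.5236-ph,3),"press x",px.round(4),"ideal",round(.02-.16*np.cos(ph)-.0028,4),"y",py.round(4),"z",z.round(4),"F",o["contact_force"].round(1))
E
python3 lv.py; python3 st.py
```

```text
t 31.925 theta 0.488 press x -0.1466 ideal -0.1427 y -0.1624 z 0.2232 F [-10.6   2.8   6.5]
t 31.93 q [1.0, 0.15, -0.7, 2.12, 0.15, 0.55, -1.51] p [ 0.4854 -0.2297  0.2232] lean 0.349 roll 0.043 head -8.58 F [-10.6   2.8   6.5]
```

```bash
python3 - <<'E'
from h import *
cams={c:cam(c) for c in ("scene","top")}
v=[.6543,-.0906,-.148]; o,R=tool(); e=o["eef_pos"]; S=[]
th=.488; ph=.5236-th
for c in cams:
    im=cams[c]["img"].copy(); u=proj(cams[c],e)[0].astype(int); h=24
    big=cv2.resize(im[u[1]-36:u[1]+36,u[0]-h:u[0]+h],(400,600),interpolation=cv2.INTER_CUBIC); k=400/(2*h)
    T=lambda q:((q-[u[0]-h,u[1]-36]+.5)*k-.5).round().astype(int)
    bar=pose(v,np.array([(.02-.16*np.cos(ph),y,.21+.16*np.sin(ph)) for y in (-.11,-.196)])); cv2.polylines(big,[T(proj(cams[c],bar))],False,(0,255,0),1)
    tip=np.array([e-.011*R[:,0],e+.011*R[:,0],e+.011*R[:,0]-.04*R[:,2],e-.011*R[:,0]-.04*R[:,2]]); cv2.polylines(big,[T(proj(cams[c],tip))],True,(255,255,0),1)
    hsv=cv2.cvtColor(im,cv2.COLOR_BGR2HSV); m=((hsv[...,0]<8)|(hsv[...,0]>172))&(hsv[...,1]>150)&(hsv[...,2]>60); m[:u[1]-20]=0;m[u[1]+20:]=0;m[:,:u[0]-20]=0;m[:,u[0]+20:]=0
    ys,xs=np.nonzero(m); print(c,m.sum(),xs.mean(),ys.mean(),"exp mid",proj(cams[c],bar).mean(0).round(1), "ends",proj(cams[c],bar).round(1).tolist(),[xs.min(),xs.max(),ys.min(),ys.max()])
    S.append(big)
cv2.imwrite("pics/lev.png",np.hstack(S))
E
```

```text
scene 68 237.91176470588235 143.9558823529412 exp mid [238.3 144.6] ends [[242.5, 152.6], [234.1, 136.5]] [np.int64(232), np.int64(245), np.int64(135), np.int64(153)]
top 65 375.7230769230769 209.2 exp mid [384.  210.3] ends [[369.2, 207.9], [398.8, 212.8]] [np.int64(368), np.int64(388), np.int64(207), np.int64(211)]
```

View pics/lev.png

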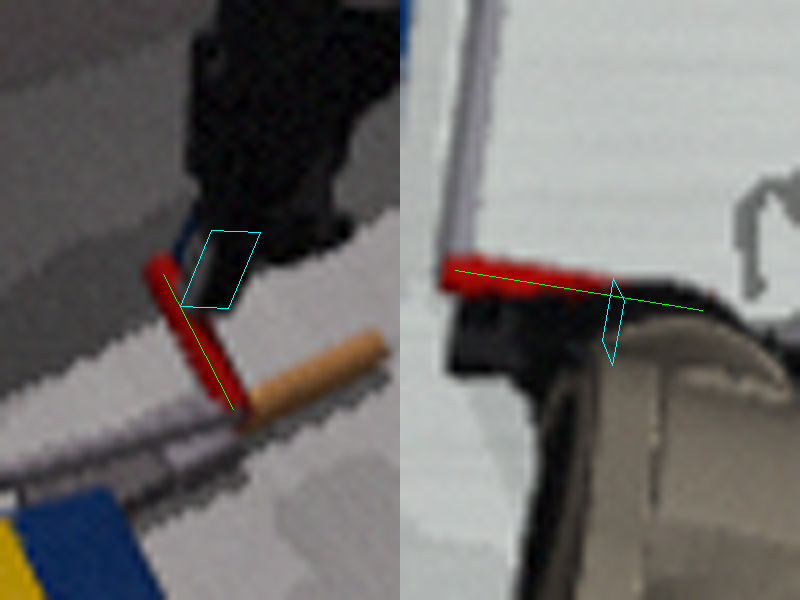

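Call:
carry_out(rows="1.5 -0.2 4 0; 1.5 -0.2 5 0; 1.5 -0.2 6 0; 1.5 -0.2 6 0; 0 0 0 0")

```text
t: 32.65
eef_pos: [0.492, -0.2309, 0.2458]
tool_rot: [0.035, 0.981, -0.07, 0.176]
contact_force: [-9.1, 2.3, 7.8]
gripper_width: 0.004
grasp_force: 5.4
```

```bash
python3 lv.py; python3 st.py
```

```text
t 32.65 theta 0.346 press x -0.1398 ideal -0.1403 y -0.1627 z 0.2458 F [-9.1  2.3  7.8]
t 32.65 q [1.01, 0.13, -0.71, 2.08, 0.12, 0.6, -1.48] p [ 0.492  -0.2309  0.2458] lean 0.351 roll 0.044 head -8.61 F [-9.1  2.3  7.8]
```

Call:
carry_out(rows="2 -0.3 6 0; 2 -0.3 6 0; 2.5 -0.3 6 0; 2.5 -0.3 6 0; 2.5 -0.3 6 0; 3 -0.4 6 0; 3 -0.4 6 0; 0 0 0 0")

```text
t: 33.65
eef_pos: [0.5079, -0.2333, 0.2874]
tool_rot: [0.035, 0.982, -0.07, 0.174]
contact_force: [-19.2, 4.4, 15.2]
gripper_width: -0.002
grasp_force: 10.4
```

```bash
python3 lv.py; python3 - <<'E'
from h import *
cams={c:cam(c) for c in ("scene","top")}
v=[.6543,-.0906,-.148]
for c in cams:
    im=cams[c]["img"]; hsv=cv2.cvtColor(im,cv2.COLOR_BGR2HSV); m=((hsv[...,0]<8)|(hsv[...,0]>172))&(hsv[...,1]>150)&(hsv[...,2]>60)
    for th in (0,.1,.2,.3):
        ph=.5236-th; bar=pose(v,np.array([(.02-.16*np.cos(ph),y,.21+.16*np.sin(ph)) for y in (-.11,-.196)])); print(c,th,proj(cams[c],bar).round(1).tolist())
    u=proj(cams[c],bar).mean(0).astype(int); w=m[u[1]-20:u[1]+21,u[0]-20:u[0]+21]; ys,xs=np.nonzero(w)
    if len(xs): print(c,len(xs),xs.mean()+u[0]-20,ys.mean()+u[1]-20,xs.min()+u[0]-20,xs.max()+u[0]-20,ys.min()+u[1]-20,ys.max()+u[1]-20)
E
```

```text
t 33.65 theta 0.072 press x -0.1237 ideal -0.1267 y -0.1627 z 0.2874 F [-19.2   4.4  15.2]
scene 0 [[235.5, 137.3], [227.1, 121.0]]
scene 0.1 [[237.9, 140.1], [229.4, 123.9]]
scene 0.2 [[239.7, 143.1], [231.2, 126.9]]
scene 0.3 [[241.1, 146.3], [232.7, 130.1]]
scene 53 233.24528301886792 133.0566037735849 227 238 122 140
top 0 [[374.4, 196.1], [405.4, 201.2]]
top 0.1 [[373.2, 199.6], [403.9, 204.6]]
top 0.2 [[372.1, 202.5], [402.5, 207.5]]
top 0.3 [[371.0, 204.9], [401.1, 209.9]]
top 20 375.25 199.0 372 382 198 201
```

Call:
carry_out(rows="0 0 10 0; 0 0 10 0; 0 0 -4 0; 0 0 -5 0; 0 0 0 0")

```text
t: 34.38
eef_pos: [0.5118, -0.2331, 0.2988]
tool_rot: [0.035, 0.981, -0.069, 0.179]
contact_force: [-0.4, -0.4, 0.7]
gripper_width: -0.001
grasp_force: 0.0
```

```bash
python3 lv.py
```

```text
t 34.375 theta -0.009 press x -0.1199 ideal -0.1206 y -0.1619 z 0.2988 F [-0.4 -0.4  0.7]
```

Call:
carry_out(rows="-6.5 1 -15.5 0; -5.5 0.8 -15 0; -4 0.6 -15.4 0; -2.5 0.4 -15.8 0; -1 0.1 -15.9 0; 0 0 0 0")

```text
t: 35.12
eef_pos: [0.489, -0.2299, 0.2191]
tool_rot: [0.034, 0.981, -0.07, 0.175]
contact_force: [-10.7, 1.9, 7.1]
gripper_width: -0.0
grasp_force: 5.1
```

```bash
python3 lv.py
```

```text
t 35.125 theta 0.514 press x -0.1429 ideal -0.1428 y -0.1622 z 0.2191 F [-10.7   1.9   7.1]
```

Call:
carry_out(rows="-1 0.1 -15 0; 0.5 0 -15 0; 2 -0.3 -14 0; 0 0 0 0")

```text
t: 35.62
eef_pos: [0.4934, -0.2307, 0.1771]
tool_rot: [0.035, 0.981, -0.07, 0.178]
contact_force: [-4.5, -0.3, 7.0]
gripper_width: 0.0
grasp_force: 4.1
```

```bash
python3 lv.py
```

```text
t 35.625 theta 0.779 press x -0.1385 ideal -0.1376 y -0.1622 z 0.1771 F [-4.5 -0.3  7. ]
```

Call:
carry_out(rows="2 -0.3 -7 0; 2.5 -0.3 -7 0; 1.5 -0.2 -4 0; 0 0 0 0; 0 0 0 0")

```text
t: 36.25
eef_pos: [0.4979, -0.2314, 0.1608]
tool_rot: [0.036, 0.981, -0.07, 0.177]
contact_force: [-23.7, 6.5, 35.3]
gripper_width: -0.004
grasp_force: 20.5
```

```bash
python3 lv.py
```

```text
t 36.25 theta 0.886 press x -0.1339 ideal -0.1324 y -0.1624 z 0.1608 F [-23.7   6.5  35.3]
```

Call:
carry_out(rows="-0.5 0.1 2 0; -1 0.2 3 0; -1.5 0.3 4 0; -1.5 0.2 5 0; -1.5 0.2 6 0; -1.2 0.2 6 0; -1 0.1 6 0; -0.5 0.1 6 0; 0 0 0 0")

```text
t: 37.38
eef_pos: [0.4905, -0.2303, 0.198]
tool_rot: [0.035, 0.981, -0.07, 0.178]
contact_force: [-5.1, 0.3, 6.8]
gripper_width: 0.002
grasp_force: 4.1
```

```bash
python3 lv.py
```

```text
t 37.375 theta 0.646 press x -0.1414 ideal -0.1416 y -0.1623 z 0.198 F [-5.1  0.3  6.8]
```

Tracking well; continue easing up along the arc.

Call:
carry_out(rows="-0.4 0 6 0; 0 0 6 0; 0.2 0 6 0; 0.6 -0.1 6 0; 0.8 -0.1 6 0; 1.1 -0.2 6 0; 1.4 -0.2 6 0; 1.6 -0.2 6 0; 0 0 0 0")

```text
t: 38.5
eef_pos: [0.4941, -0.2308, 0.2449]
tool_rot: [0.035, 0.981, -0.07, 0.176]
contact_force: [-10.4, 1.8, 7.7]
gripper_width: -0.001
grasp_force: 5.4
```

```bash
python3 lv.py
```

```text
t 38.5 theta 0.352 press x -0.1378 ideal -0.1404 y -0.1623 z 0.2449 F [-10.4   1.8   7.7]
```

Call:
carry_out(rows="1.2 -0.2 6 0; 1.8 -0.2 6 0; 2 -0.3 6 0; 2.2 -0.3 6 0; 2.5 -0.3 6 0; 2.7 -0.4 6 0; 2.8 -0.4 6 0; 3 -0.4 6 0; 1 0 6 0; 0 0 0 0")

```text
t: 39.75
eef_pos: [0.516, -0.2332, 0.3001]
tool_rot: [0.035, 0.981, -0.069, 0.179]
contact_force: [0.6, -0.4, 1.0]
gripper_width: -0.005
grasp_force: 1.1
```

Call:
carry_out(rows="0 0 10 0; 0 0 20 0; -20 0 40 0; -30 0 30 0; 0 0 0 0; 0 0 0 0")

```text
t: 40.5
eef_pos: [0.4657, -0.2329, 0.3992]
tool_rot: [0.035, 0.981, -0.069, 0.179]
contact_force: [0.5, 0.3, -0.1]
gripper_width: 0.002
grasp_force: 0.0
```

```bash
python3 st.py; python3 - <<'E'
from h import *
cams={c:cam(c) for c in ("scene","top")}
v=[.6543,-.0906,-.148]
r=cams["scene"]
for n,X in (("lever_grip",(-.119,-.155,.29)),("punch_top",(0,0,.089)),("die_grip",(-.078,0,.085)),("die",(0,0,.035))):
    e=proj(r,pose(v,np.array(X)))[0]; print(n,e.round(1),[np.round(d["centre"],1).tolist() for d in place_of("scene",n) if np.hypot(*(np.array(d["centre"])-e))<15])
print("punch proud would be",proj(r,pose(v,np.array((0,0,.101))))[0].round(1))
M=mask(cams,"die",v,.07)
a=cv2.imread("pics/out.png"); im=r["img"][90:270,130:370]
# brass pixel centroids near the punch, before/after
for nm,g in (("before",cv2.resize(a,(240,180),interpolation=cv2.INTER_AREA)),("after",im)):
    h=cv2.cvtColor(g,cv2.COLOR_BGR2HSV)[100:135,70:100]; m=(h[...,0]>8)&(h[...,0]<28)&(h[...,1]>120); ys,xs=np.nonzero(m); print(nm,m.sum(),xs.mean()+200,ys.mean()+190)
E
```

```text
t 40.5 q [1.13, -0.07, -0.69, 1.89, -0.13, 0.95, -1.23] p [ 0.4657 -0.2329  0.3992] lean 0.355 roll 0.043 head -8.56 F [ 0.5  0.3 -0.1]
lever_grip [231.2 128.6] [[230.5, 129.0]]
punch_top [215.1 212. ] [[213.4, 209.9]]
die_grip [237.3 206.4] [[237.8, 207.6]]
die [216.3 221.9] [[215.3, 223.6]]
punch proud would be [214.9 209.7]
scene die 510.0 0.83
before 27 212.55555555555554 210.59259259259258
after 32 213.375 212.59375
```

```bash
python3 -c "
from station import *
print(hand_in())"
```

```text
the job is handed in; nothing more can be done
None
```

The die set is on both pegs with its grip to the front, the lever was pulled to a firm stop at about 0.89 rad, eased slowly back up to rest, and the job is handed in. No verdict came back; camera and force readings put the die home and the punch pressed in, though the punch depth was only seen as about a 2-pixel drop in one camera view.

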